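# Set dry clay tiles on edge in tapered kiln setters

## Task

Load the three dry clay tiles that stand on the drying board into the row of tapered setters on the kiln batt, each into the slot made for its thickness, as the tile already loaded shows: on its long edge, centred and square in the slot, sunk until the taper stops it and leaning flat back against the tall cheek, so that all tops come level. Raw clay breaks: lower the tiles in without dropping or toppling any, and leave the loaded tile and everything else where it stands.

Things in the scene. Friction and masses are not known exactly. Their poses are not given: they have to be found in the camera images.
- tile_12: Loose slab of dry unfired brown clay, 100 mm long (its x) x 12 mm thick (its y) x 85 mm tall (its z), about 193 g, finely combed lines along both faces, symmetric both ways. Starts standing free on its long edge on the drying board. Origin: centre of its underside.
- tile_12_top (a point): Centre of the top edge of the 12 mm tile, 85 mm above its origin along its z.
- tile_18: Loose slab of dry unfired brown clay, 100 mm long (its x) x 18 mm thick (its y) x 85 mm tall (its z), about 290 g, finely combed lines along both faces, symmetric both ways. Starts standing free on its long edge on the drying board. Origin: centre of its underside.
- tile_18_top (a point): Centre of the top edge of the 18 mm tile, 85 mm above its origin along its z.
- tile_24: Loose slab of dry unfired brown clay, 100 mm long (its x) x 24 mm thick (its y) x 85 mm tall (its z), about 387 g, finely combed lines along both faces, symmetric both ways. Starts standing free on its long edge on the drying board. Origin: centre of its underside.
- tile_24_top (a point): Centre of the top edge of the 24 mm tile, 85 mm above its origin along its z.
- tile_30: A fourth such slab, 100 x 30 x 85 mm, already set in the slot of setter_30 and leaning there; it shows how a tile should sit. Leave it alone. Origin: centre of its underside.
- setter_12: Fixed cream setter with a tapered slot along x, base 80 (x) x 66 x 8 mm. Tall back cheek: inner face from y=11 on the base, leans 12 deg to +y, top at z=56. Low front cheek (-y side): leans 18 deg to -y, top at z=38. Slot 19.7 mm wide at z=38, 3.6 at base. A 12 mm tile flat on the back face stops with its underside's centre at y=8.0, z=22.9, top edge's at y=25.7, z=106.0. Origin: underside centre.
- setter_18: Fixed cream setter with a tapered slot along x, base 80 (x) x 66 x 8 mm. Tall back cheek: inner face from y=11 on the base, leans 12 deg to +y, top at z=56. Low front cheek (-y side): leans 18 deg to -y, top at z=38. Slot 25.2 mm wide at z=38, 9.0 at base. A 18 mm tile flat on the back face stops with its underside's centre at y=5.1, z=23.6, top edge's at y=22.8, z=106.7. Origin: underside centre.
- setter_24: Fixed cream setter with a tapered slot along x, base 80 (x) x 66 x 8 mm. Tall back cheek: inner face from y=11 on the base, leans 12 deg to +y, top at z=56. Low front cheek (-y side): leans 18 deg to -y, top at z=38. Slot 30.6 mm wide at z=38, 14.5 at base. A 24 mm tile flat on the back face stops with its underside's centre at y=2.2, z=24.2, top edge's at y=19.9, z=107.3. Origin: underside centre.
- setter_30: Fixed cream setter with a tapered slot along x, base 80 (x) x 66 x 8 mm. Tall back cheek: inner face from y=11 on the base, leans 12 deg to +y, top at z=56. Low front cheek (-y side): leans 18 deg to -y, top at z=38. Slot 36.1 mm wide at z=38, 20.0 at base. A 30 mm tile flat on the back face stops with its underside's centre at y=-0.8, z=24.8, top edge's at y=16.9, z=107.9. Origin: underside centre.
- batt: Fixed cream kiln batt, 130 (x) x 292 (y) x 15 mm, carrying the four setters in a row along its y, 68 mm apart, in any order, not turned on it. They differ only in where the front cheek stands: each thickness in its own slot stops with its top equally high (to 2 mm); 6 mm thinner sinks 10 mm lower, thicker stands 10 mm higher. Cheeks are 10 mm thick, backed by solid toe and heel 20 mm high. Origin: underside centre.
- board: Fixed light wooden drying board, 300 (x) x 370 (y) x 12 mm; the loose tiles stand on its top at 12 mm. Origin: centre of its underside.
- prop_tall: Round cream kiln prop, 44 mm across, 95 mm tall, on the drying board among the tiles. Bystander: leave it where it is. Origin: underside.
- prop_square: Square cream kiln prop, 36 x 36 x 65 mm tall, on the drying board among the tiles. Bystander: leave it where it is. Origin: underside.
- brick: Hollow brown clay brick sample with two cells, 90 (x) x 52 (y) x 45 mm, on the drying board among the tiles. Bystander: leave it where it is. Origin: underside.
- prop_low: Round cream kiln prop, 44 mm across, 50 mm tall, on the table in front of the work. Bystander: leave it where it is. Origin: underside.
- sic_beam: Dark grey kiln beam, 25 x 200 (y) x 25 mm, lying on the table beyond the setters. Bystander: leave it where it is. Origin: underside.
- tool_wood: Wooden-handled brush lying on the table along its x, in front of the setters. Bystander: leave it where it is. Origin: underside.
- cone_pack: Strip of clay, 22 x 75 (y) mm, with three cream cones, 61 mm tall, on the table beside the setters. Bystander: leave it where it is. Origin: underside.

How it is judged:
At the end, for the whole second after the job is handed in: Tiles 12, 18 and 24 rest released in their own setters: foot within 4 mm of the stop given there across and in height, and 12 mm along the slot; top edge within 5 mm of leaning flat on the back cheek; length within 0.08 rad of the slot (x of tile_12 in the frame of setter_12 between -0.012 and 0.012 m and y of tile_12 in the frame of setter_12 between 0.00404 and 0.01204 m and z of tile_12 in the frame of setter_12 between 0.01894 and 0.02694 m and y of tile_12_top in the frame of setter_12 between 0.02071 and 0.03071 m and angle between the x axis of tile_12 and the x axis of setter_12, either way round below 0.08 rad and linear speed of each of tile_12, tile_18, tile_24 below 0.02 m/s and angular speed of each of tile_12, tile_18, tile_24 below 0.2 rad/s and x of tile_18 in the frame of setter_18 between -0.012 and 0.012 m and y of tile_18 in the frame of setter_18 between 0.00111 and 0.00911 m and z of tile_18 in the frame of setter_18 between 0.01957 and 0.02757 m and y of tile_18_top in the frame of setter_18 between 0.01778 and 0.02778 m and angle between the x axis of tile_18 and the x axis of setter_18, either way round below 0.08 rad and x of tile_24 in the frame of setter_24 between -0.012 and 0.012 m and y of tile_24 in the frame of setter_24 between -0.00183 and 0.00617 m and z of tile_24 in the frame of setter_24 between 0.02019 and 0.02819 m and y of tile_24_top in the frame of setter_24 between 0.01484 and 0.02484 m and angle between the x axis of tile_24 and the x axis of setter_24, either way round below 0.08 rad); the robot touches nothing.
It fails at once if the tile already in its setter is shifted by more than 8 mm (distance of tile_30 from where it was at the start of the episode above 0.008 m).
It fails at once if a bystander is shifted by more than 15 mm or knocked over (distance of any of prop_tall, prop_square, brick, prop_low, sic_beam, tool_wood, cone_pack from where it was at the start of the episode above 0.015 m or angle between any of prop_tall, prop_square, prop_low, cone_pack's own z axis and vertical above 0.5 rad).
It fails at once if a clay tile topples (leans more than 40 degrees) (angle between any of tile_12, tile_18, tile_24's own z axis and vertical above 0.7 rad).
It fails at once if a tile is dropped: it falls free, not held by the fingers, faster than 0.5 m/s (about 12 mm of fall) ((linear speed of tile_12 above 0.5 m/s and contact force between the fingers and tile_12 below 0.05 N) or (linear speed of tile_18 above 0.5 m/s and contact force between the fingers and tile_18 below 0.05 N) or (linear speed of tile_24 above 0.5 m/s and contact force between the fingers and tile_24 below 0.05 N)).
It also fails if it takes over 72 s, if anything falls off the work surface, if the arm or the gripper's body presses on something with over 40 N, if the wrist force passes 120 N, or if a joint passes its speed limit or range.

## Robot

A 7-joint arm with a two-finger parallel gripper is mounted at the origin on the work surface. World frame = base frame: x ahead of the robot, y to its left, z up, the work surface at z = 0. Lengths are in m, angles in rad, forces in N, time in s.
With the tool pointing down it reaches from about 0.4 to 0.85 m from the base axis. Payload 10.4 kg.
Tool frame: the origin (TCP) lies midway between the tips of the shut fingers; the grasp point (between the pads) lies 19 mm behind it (r.tcp_to_grasp is the z of the grasp point in the tool frame, in m); z points along the fingers, x is the direction in which the jaws open and shut, and the axes are right-handed (so a half turn about z gives the same grasp; the last joint's range is limited). The gripper opens to 87 mm and grips with 3 to 60 N. Pads are 19 mm wide; open, the fingers measure 117 mm over their backs; the gripper's body (75 mm by 190 mm) begins 51 mm behind the grasp point.
Start: joints at [1.317, 0.332, -0.065, 1.46, 0.022, 1.35, -0.088], TCP at [0.143, -0.608, 0.223] pointing down, gripper open.
Joint ranges: [-2.6, 2.6], [-0.5, 2.12], [-1.47, 1.34], [0.16, 2.42], [-1.27, 4.41], [0.06, 2.06], [-2.6, 2.6]. Speed limits (rad/s): [2.22, 2.22, 2.79, 2.79, 3.14, 3.14, 3.14].

## Interface

Orientations are given as a unit quaternion [x, y, z, w].
In Python, from bench import r, camera, close_job gives the robot as it stands. The module is installed in compiled form; this text tells all that it offers.
- The arm moves only by the shell command python3 -m crank 'ROWS' [FORCE]. ROWS is JSON, a list of rows, each an object of numbers: "x", "y", "z": the shift along the tool's x, y, z scaled (see below); "ax", "ay", "az": the turn, a rotation vector about the tool's x, y, z scaled (see below); "claw": the closure, from -1 (fully open) to 1 (shut), so that 0 is half open. A call has exactly 5 rows; each row is the pose to reach, as a shift and turn from the pose commanded when the call began, along the tool's axes at that moment; what a row does not reach only later rows make up. The controller multiplies each number of a shift by 1 m and each number of a turn by 2 rad. A row lasts 1/12 s, in which the tool goes at most 41.7 mm and 7.16 degrees, less where a joint would pass 70% of its speed; a pose out of reach is approached as far as the arm can. A call with a number of a shift or a turn outside -1 to 1 is refused whole. A call with a gripper value outside its range is refused whole. The fingers move at their own pace and stop on an object; FORCE is the grip in N (left out, the last holds). Time passes only in rows, so rows that repeat a pose let the fingers close, or fill a call up. It gives the time, the measured TCP pose, the force and the opening at its end, in the units of the state.
- r.read_state(): the state, without advancing time (a new reading comes with each control period).
- camera(name): name is "side" or "top"; returns a dict with "color" (420x560x3 uint8, blue, green, red), "fx", "fy", "cx", "cy" (pixels), "eye" and "orientation" of the camera in the world. Camera axes: x right, y down, z forward; pixel columns grow to the right and rows downward; lengths in m; the calibration is good to about 2 mm. A picture is of the moment at which its call begins. There is no depth.
- close_job(): hands the job in, once; it reports no verdict.
The state is a dict: "time": time; "joint_positions": joint angles; "joint_vel": joint speeds; "joint_torque": joint torques, N m; "ee_pos": TCP position; "eef_rot": TCP orientation; "ft_force": force on the tool from outside, world axes, zero at the start; "torque": the same for the moment, N m; "width": finger opening in m.
Only numpy, scipy, OpenCV 4.12 (cv2) and the standard library are available. Lean on these libraries where they do the work, as an engineer would, in place of code of your own. Each camera call takes 0.05 s, during which the arm holds its last target. There are 200 camera calls.

## Working session

There is one attempt and no reset: what is moved stays moved. The work goes in short steps, Python scripts to look and compute and a shell command to move; the robot and the scene stay as the last step left them, time stands still between calls to the robot, and variables do not carry over. Pictures are saved under pics/ and viewed, about 8 in all and at most 12, crops included, and the job is handed in when it is done.

```bash
mkdir -p pics; python3 - <<'E'
from bench import r,camera
import cv2,json
print(r.read_state(), r.tcp_to_grasp)
for n in("top","side"):
    c=camera(n); cv2.imwrite(f"pics/{n}0.png",cv2.resize(c["color"],(800,600),interpolation=cv2.INTER_CUBIC)); print({k:v for k,v in c.items() if k!="color"})
E
```

```text
{'time': 0.0, 'joint_positions': array([ 1.31735812,  0.33286705, -0.06470172,  1.46096214,  0.02159425,
        1.34991316, -0.08848346]), 'joint_vel': array([-0.00049221, -0.00012209,  0.00065403, -0.00085195,  0.00117499,
        0.00132041, -0.00030922]), 'joint_torque': array([ 3.96070927e-04, -6.23249745e+01,  2.50642985e-02, -3.89892769e+01,
       -6.13121968e-02,  3.97828000e-02,  1.29392861e-04]), 'ee_pos': array([ 0.14289989, -0.6080308 ,  0.22174703]), 'eef_rot': array([ 7.83846362e-01, -6.20954388e-01, -5.89002116e-04, -4.26478725e-04]), 'ft_force': array([ 0.3815138 , -0.58494662, -0.43460677]), 'torque': array([ 0.00564954, -0.00843479,  0.016083  ]), 'width': 0.08709648455767234} -0.0187
{'fx': 505.05179092833475, 'fy': 505.05179092833475, 'cx': 289.4045016039395, 'cy': 207.31018896879917, 'eye': array([ 0.46223537, -0.04875729,  1.246811  ]), 'orientation': array([ 0.71657286, -0.69617763,  0.036268  , -0.02333851])}
{'fx': 420.91972188321796, 'fy': 420.91972188321796, 'cx': 276.9604266159348, 'cy': 200.40971725458172, 'eye': array([0.23944035, 0.87136921, 0.6096704 ]), 'orientation': array([-0.13513207,  0.84806724, -0.50611559,  0.07980151])}
```

View pics/top0.png

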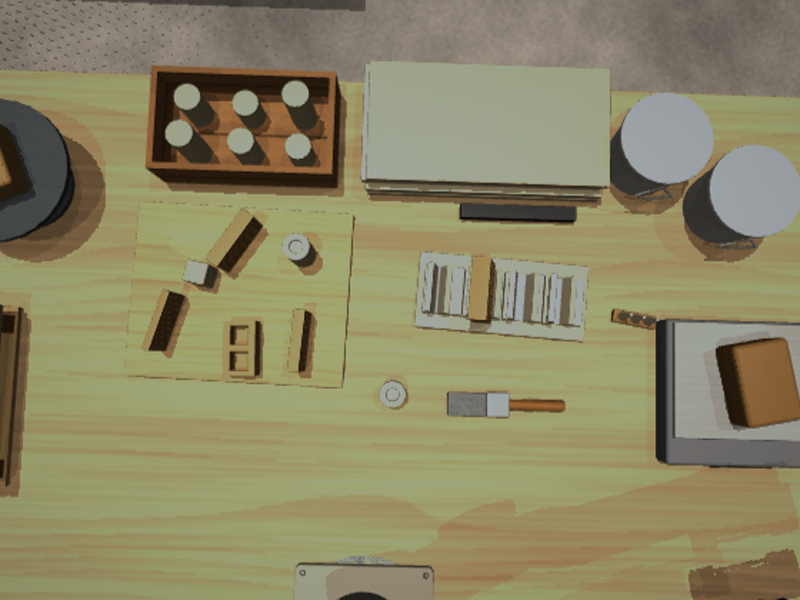

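View pics/side0.png

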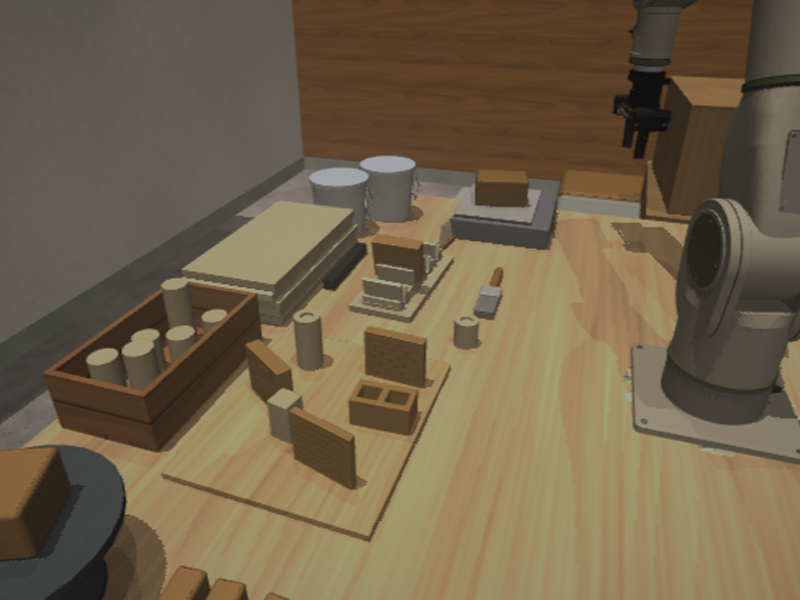

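The top view shows the board at the left with three tiles: around (235,241), (165,320) and (300,340) in the 800×600 picture. The batt is at about (500,297), with the loaded tile second from the left. Next I'll enlarge both.

```bash
cat > h.py <<'E'
import numpy as np,cv2
from scipy.spatial.transform import Rotation as R
from bench import r,camera
def w(c,u,v,z):  # pixel(560x420) -> world at height z
    d=R.from_quat(c["orientation"]).apply([(u-c["cx"])/c["fx"],(v-c["cy"])/c["fy"],1]); return c["eye"]+d*(z-c["eye"][2])/d[2]
def px(c,p):
    q=R.from_quat(c["orientation"]).inv().apply(np.array(p)-c["eye"]); return np.array([c["cx"]+c["fx"]*q[...,0]/q[...,2],c["cy"]+c["fy"]*q[...,1]/q[...,2]]).T
def crop(c,u0,v0,wd,ht,s,name):
    im=cv2.resize(c["color"][v0:v0+ht,u0:u0+wd],None,fx=s,fy=s,interpolation=cv2.INTER_CUBIC)
    for u in range(u0-u0%10+10,u0+wd,10): cv2.line(im,(int((u-u0)*s),0),(int((u-u0)*s),6),(0,0,255),1); (u%20==0) and cv2.putText(im,str(u),(int((u-u0)*s)-10,18),0,.4,(0,0,255),1)
    for v in range(v0-v0%10+10,v0+ht,10): cv2.line(im,(0,int((v-v0)*s)),(6,int((v-v0)*s)),(0,0,255),1); (v%20==0) and cv2.putText(im,str(v),(8,int((v-v0)*s)+4),0,.4,(0,0,255),1)
    cv2.imwrite(name,im)
E
python3 - <<'E'
from h import *
c=camera("top")
crop(c,84,138,170,136,4.4,"pics/board.png"); crop(c,285,170,133,75,6,"pics/batt.png")
E
```

```text
(no output)
```

View pics/board.png

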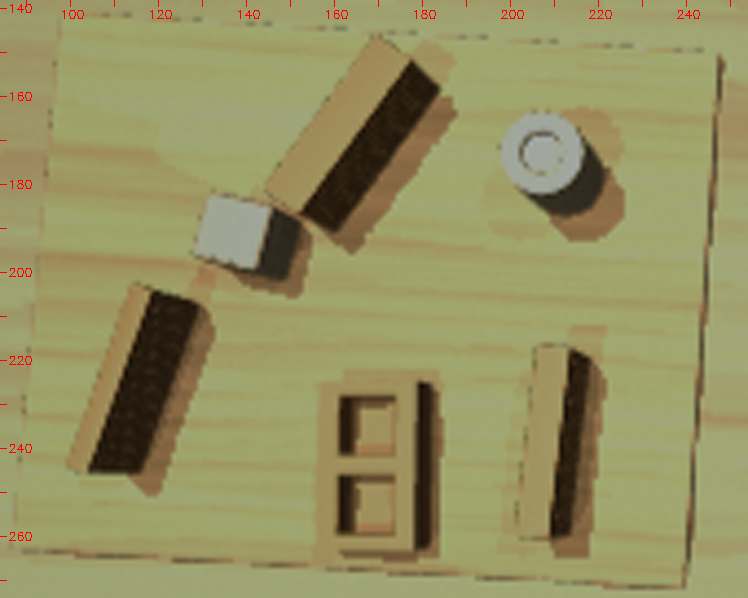

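View pics/batt.png

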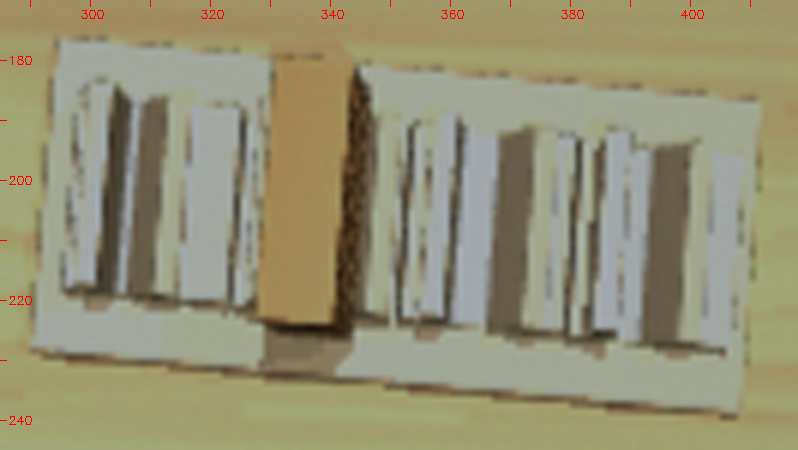

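Top corners on the board give widths of about 9.5, 4.5 and 7.6 px, so the upper tile is 24, the lower left 12 and the right one 18. On the batt, tile_30 is second from the left and leans left, so the back cheeks face world +y. Next I'll fit poses and overlay slot hypotheses.

```bash
cat > m.py <<'E'
from h import *
import json
c=camera("top")
def rect(pts,z): return np.array([w(c,u,v,z)[:2] for u,v in pts])
T={"24":[(169.9,146),(177.6,152.1),(152.6,186.6),(144.9,181.2)],"12":[(114.7,202.3),(118.5,203.9),(104,245.3),(99.5,243.9)],"18":[(205.6,216.6),(213.3,217.1),(209,260.7),(201.5,260.3)]}
for k,p in T.items():
    q=rect(p,.097); ax=(q[0]+q[1]-q[2]-q[3])/2
    print(k,q.mean(0).round(4),"len",np.linalg.norm(ax).round(4),"wid",np.linalg.norm((q[1]+q[2]-q[0]-q[3])/2).round(4),"yaw",np.degrees(np.arctan2(ax[1],ax[0])).round(1))
q=rect([(295.3,176.2),(411.7,186.8),(407.8,239.5),(290.3,228)],.015)
L=(q[0]+q[3]-q[1]-q[2])/2; W=(q[0]+q[1]-q[2]-q[3])/2
yaw=np.arctan2(-L[0],L[1]); o=q.mean(0)
print("batt",o.round(4),np.linalg.norm(L),np.linalg.norm(W),"yaw",np.degrees(yaw),np.degrees(np.arctan2(W[1],W[0])))
def P(x,y,z): return np.array([o[0]+x*np.cos(yaw)-y*np.sin(yaw),o[1]+x*np.sin(yaw)+y*np.cos(yaw),z])
S=[P(0,y,.015) for y in(.102,.034,-.034,-.102)]
print("setters",np.round(S,4))
if __name__=="__main__":
    s=6;rows=[]
    for h,(w0,w1) in {"12":(3.6,19.7),"18":(9,25.2),"24":(14.5,30.6)}.items():
        u0,v0=285,170
        im=cv2.resize(c["color"][v0:v0+75,u0:u0+133],None,fx=s,fy=s,interpolation=cv2.INTER_CUBIC)
        for yc in (.102,-.034,-.102):
            for y,z,col in((11,8,(255,0,0)),(21.2,56,(255,0,0)),(11-w0,8,(0,0,255)),(17.4-w1,38,(0,0,255)),(17.4-w1-10.5,38,(0,200,0))):
                a=[px(c,P(x,yc+y/1000,.015+z/1000)) for x in (-.01,.01)] 
                a=[tuple(((p-[u0,v0]+.5)*s).astype(int).tolist()) for p in a]
                cv2.line(im,a[0],a[1],col,1)
        rows.append(im[90:290]); cv2.putText(rows[-1],h,(5,100),0,.6,(0,0,255),2)
    cv2.imwrite("pics/hyp.png",np.vstack(rows))
E
python3 m.py
```

```text
24 [0.6449 0.2274] len 0.0979 wid 0.0222 yaw -32.8
12 [0.5102 0.3382] len 0.0989 wid 0.01 yaw -16.4
18 [0.4831 0.1154] len 0.0991 wid 0.0172 yaw -3.1
batt [ 0.5707 -0.2219] 0.2886802817920623 0.1292687361393158 yaw -3.705970520995365 -3.845751943076277
setters [[ 0.5773 -0.1201  0.015 ]
 [ 0.5729 -0.1879  0.015 ]
 [ 0.5685 -0.2558  0.015 ]
 [ 0.5641 -0.3236  0.015 ]]
```

View pics/hyp.png

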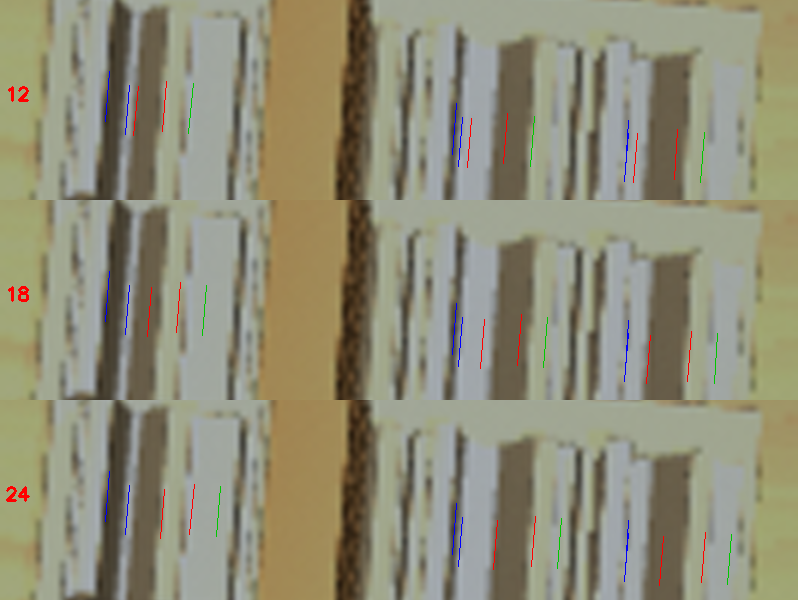

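The overlay matches clearly. The dark front cheek bands fit hypothesis 12 on the leftmost setter (134–165), 24 on the third (496–533) and 18 on the fourth (649–690). Next is a small helper to work out moves.

```bash
cat > g.py <<'E'
import numpy as np
from scipy.spatial.transform import Rotation as R
from bench import r
YAW=-3.75
def setter(p,local):  # local m in setter frame
    return np.array([p[0],p[1],.015])+R.from_euler('z',YAW,degrees=True).apply(local)
S={"12":(.5773,-.1201),"24":(.5685,-.2558),"18":(.5641,-.3236)}
ST={"12":(.008,.0229),"24":(.0022,.0242),"18":(.0051,.0236)}
def ori(az,tilt=0):
    a=np.radians(az);x=np.array([np.cos(a),np.sin(a),0]);z=np.array([0,0,-1.])
    M=R.from_matrix(np.c_[x,np.cross(z,x),z])
    n=R.from_euler('z',YAW,degrees=True).apply([0,1,0])
    return R.from_rotvec(np.cross([0,0,1],n)*np.radians(tilt))*M
def slot(k,up,dy=0,d=.050,dx=0):  # TCP for tile k when `up` above its stop
    t=np.radians(12);y,z=ST[k]
    return setter(S[k],[dx,y+d*np.sin(t)+dy,z+d*np.cos(t)+up])
def plan(wps,cur=None):
    s=r.read_state()
    p,q=(s["ee_pos"],R.from_quat(s["eef_rot"])) if cur is None else cur
    print("now t%.1f"%s["time"],p.round(4),"w%.4f"%s["width"],"f",s["ft_force"].round(1))
    for P,(az,ti) in wps:
        o=ori(az,ti);P=np.array(P)
        sh=q.inv().apply(P-p);rv=(q.inv()*o).as_rotvec()/2
        print("to",P.round(3),"xyz",sh.round(4),"a",rv.round(4),"| dist %.3f deg %.1f"%(np.linalg.norm(sh),np.degrees(2*np.linalg.norm(rv))))
        p,q=P,o
E
python3 - <<'E'
from g import *
plan([((.30,-.45,.24),(-93.1,0)),((.40,-.27,.24),(-93.1,0)),((.45,-.08,.24),(-93.1,0)),((.4831,.1154,.24),(-93.1,0)),((.4831,.1154,.13),(-93.1,0)),((.4831,.1154,.062),(-93.1,0))])
E
```

```text
now t0.2 [ 0.1429 -0.6082  0.2221] w0.0870 f [0.3 0.  0.6]
to [ 0.3  -0.45  0.24] xyz [-0.1181 -0.1891 -0.0179] a [1.000e-04 4.000e-04 1.424e-01] | dist 0.224 deg 16.3
to [ 0.4  -0.27  0.24] xyz [-0.1851 -0.0901  0.    ] a [0. 0. 0.] | dist 0.206 deg 0.0
to [ 0.45 -0.08  0.24] xyz [-0.1924 -0.0397  0.    ] a [0. 0. 0.] | dist 0.196 deg 0.0
to [0.483 0.115 0.24 ] xyz [-0.1969 -0.0225  0.    ] a [0. 0. 0.] | dist 0.198 deg 0.0
to [0.483 0.115 0.13 ] xyz [0.   0.   0.11] a [0. 0. 0.] | dist 0.110 deg 0.0
to [0.483 0.115 0.062] xyz [0.    0.    0.068] a [0. 0. 0.] | dist 0.068 deg 0.0
```

```bash
A='{"x":-0.11,"y":-0.175,"z":-0.018,"az":0.142,"claw":-0.4}'; unset A
python3 -m crank '[{"x":-0.11,"y":-0.175,"z":-0.018,"az":0.142,"claw":-0.4},{"x":-0.11,"y":-0.175,"z":-0.018,"az":0.142,"claw":-0.4},{"x":-0.11,"y":-0.175,"z":-0.018,"az":0.142,"claw":-0.4},{"x":-0.11,"y":-0.175,"z":-0.018,"az":0.142,"claw":-0.4},{"x":-0.11,"y":-0.175,"z":-0.018,"az":0.142,"claw":-0.4}]' 25
python3 -m crank '[{"x":-0.18,"y":-0.09,"claw":-0.4},{"x":-0.18,"y":-0.09,"claw":-0.4},{"x":-0.18,"y":-0.09,"claw":-0.4},{"x":-0.18,"y":-0.09,"claw":-0.4},{"x":-0.18,"y":-0.09,"claw":-0.4}]'
python3 -m crank '[{"x":-0.19,"y":-0.045,"claw":-0.4},{"x":-0.19,"y":-0.045,"claw":-0.4},{"x":-0.19,"y":-0.045,"claw":-0.4},{"x":-0.19,"y":-0.045,"claw":-0.4},{"x":-0.19,"y":-0.045,"claw":-0.4}]'
python3 - <<'E'
from g import *
plan([((.4831,.1154,.16),(-93.1,0)),((.4831,.1154,.062),(-93.1,0))])
E
```

```text
now t0.2 [ 0.1429 -0.6082  0.2221] w0.0870 f [0.3 0.  0.6]
to [0.483 0.115 0.16 ] xyz [-0.6266 -0.4967  0.0626] a [1.000e-04 4.000e-04 1.424e-01] | dist 0.802 deg 16.3
to [0.483 0.115 0.062] xyz [0.    0.    0.098] a [0. 0. 0.] | dist 0.098 deg 0.0schema error: expected keys x, y, z, ax, ay, az, claw
schema error: expected keys x, y, z, ax, ay, az, claw
schema error: expected keys x, y, z, ax, ay, az, claw
```

```bash
python3 -m crank '[{"x":-0.11,"y":-0.175,"z":-0.018,"ax":0,"ay":0,"az":0.142,"claw":-0.4},{"x":-0.11,"y":-0.175,"z":-0.018,"ax":0,"ay":0,"az":0.142,"claw":-0.4},{"x":-0.11,"y":-0.175,"z":-0.018,"ax":0,"ay":0,"az":0.142,"claw":-0.4},{"x":-0.11,"y":-0.175,"z":-0.018,"ax":0,"ay":0,"az":0.142,"claw":-0.4},{"x":-0.11,"y":-0.175,"z":-0.018,"ax":0,"ay":0,"az":0.142,"claw":-0.4}]' 25
python3 -m crank '[{"x":-0.18,"y":-0.09,"z":0,"ax":0,"ay":0,"az":0,"claw":-0.4},{"x":-0.18,"y":-0.09,"z":0,"ax":0,"ay":0,"az":0,"claw":-0.4},{"x":-0.18,"y":-0.09,"z":0,"ax":0,"ay":0,"az":0,"claw":-0.4},{"x":-0.18,"y":-0.09,"z":0,"ax":0,"ay":0,"az":0,"claw":-0.4},{"x":-0.18,"y":-0.09,"z":0,"ax":0,"ay":0,"az":0,"claw":-0.4}]'
python3 - <<'E'
from g import *
plan([((.45,-.08,.22),(-93.1,0)),((.4831,.1154,.16),(-93.1,0)),((.4831,.1154,.062),(-93.1,0))])
E
```

```text
time: 0.62
ee_pos: [0.2885, -0.4603, 0.2406]
eef_rot: [-0.688, 0.726, -0.0, -0.0]
ft_force: [0.6, -1.0, 0.1]
width: 0.064
time: 1.03
ee_pos: [0.3881, -0.2841, 0.2406]
eef_rot: [-0.689, 0.725, -0.0, 0.0]
ft_force: [0.2, 0.3, 0.5]
width: 0.0611
now t1.0 [ 0.3881 -0.2841  0.2406] w0.0611 f [0.2 0.3 0.5]
to [ 0.45 -0.08  0.22] xyz [-0.207  -0.0513  0.0206] a [-0.0002 -0.0001  0.0013] | dist 0.214 deg 0.1
to [0.483 0.115 0.16 ] xyz [-0.1969 -0.0225  0.06  ] a [0. 0. 0.] | dist 0.207 deg 0.0
to [0.483 0.115 0.062] xyz [0.    0.    0.098] a [0. 0. 0.] | dist 0.098 deg 0.0
```

```bash
python3 -m crank '[{"x":-0.2,"y":-0.05,"z":0.02,"ax":0,"ay":0,"az":0,"claw":-0.4},{"x":-0.2,"y":-0.05,"z":0.02,"ax":0,"ay":0,"az":0,"claw":-0.4},{"x":-0.2,"y":-0.05,"z":0.02,"ax":0,"ay":0,"az":0,"claw":-0.4},{"x":-0.2,"y":-0.05,"z":0.02,"ax":0,"ay":0,"az":0,"claw":-0.4},{"x":-0.2,"y":-0.05,"z":0.02,"ax":0,"ay":0,"az":0,"claw":-0.4}]'
python3 -m crank '[{"x":-0.196,"y":-0.023,"z":0.04,"ax":0,"ay":0,"az":0,"claw":-0.4},{"x":-0.196,"y":-0.023,"z":0.04,"ax":0,"ay":0,"az":0,"claw":-0.4},{"x":-0.196,"y":-0.023,"z":0.04,"ax":0,"ay":0,"az":0,"claw":-0.4},{"x":-0.196,"y":-0.023,"z":0.04,"ax":0,"ay":0,"az":0,"claw":-0.4},{"x":-0.196,"y":-0.023,"z":0.04,"ax":0,"ay":0,"az":0,"claw":-0.4}]'
python3 - <<'E'
from g import *
plan([((.4831,.1154,.13),(-93.1,0)),((.4831,.1154,.062),(-93.1,0))])
from h import *
c=camera("side"); crop(c,160,150,180,140,4.2,"pics/s1.png")
E
```

```text
time: 1.45
ee_pos: [0.4476, -0.0878, 0.2204]
eef_rot: [-0.688, 0.726, -0.0, -0.0]
ft_force: [0.7, 0.2, -0.5]
width: 0.061
time: 1.87
ee_pos: [0.4807, 0.1075, 0.1802]
eef_rot: [-0.688, 0.725, -0.0, 0.0]
ft_force: [1.2, -0.7, 0.4]
width: 0.0607
now t1.9 [0.4807 0.1075 0.1802] w0.0607 f [ 1.2 -0.7  0.4]
to [0.483 0.115 0.13 ] xyz [-0.008  -0.002   0.0502] a [-0.0003  0.0002  0.001 ] | dist 0.051 deg 0.1
to [0.483 0.115 0.062] xyz [0.    0.    0.068] a [0. 0. 0.] | dist 0.068 deg 0.0
```

View pics/s1.png

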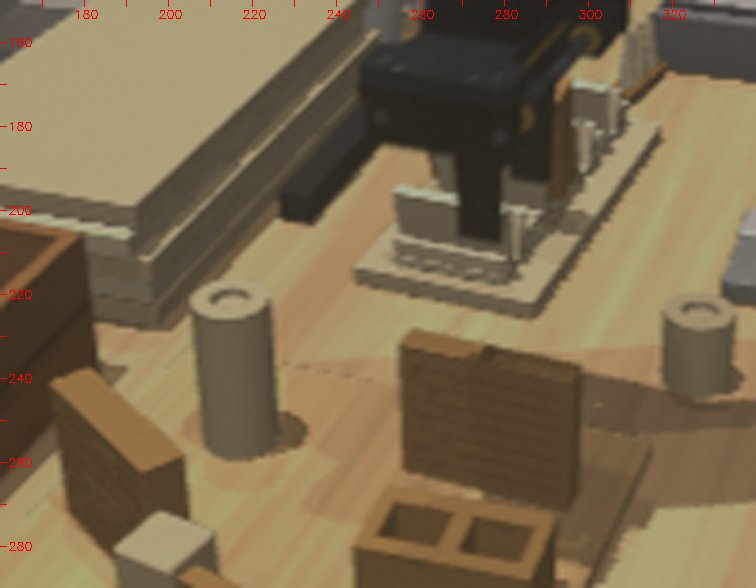

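Tile 18 stands clear under the gripper and all bystanders are upright. I'll check the residual lag before descending.

```bash
python3 -m crank '[{"x":0,"y":0,"z":0.04,"ax":0,"ay":0,"az":0,"claw":-0.4},{"x":0,"y":0,"z":0.04,"ax":0,"ay":0,"az":0,"claw":-0.4},{"x":0,"y":0,"z":0.04,"ax":0,"ay":0,"az":0,"claw":-0.4},{"x":0,"y":0,"z":0.04,"ax":0,"ay":0,"az":0,"claw":-0.4},{"x":0,"y":0,"z":0.04,"ax":0,"ay":0,"az":0,"claw":-0.4}]'
python3 - <<'E'
from g import *
plan([((.4831,.1154,.062),(-93.1,0))])
E
```

```text
time: 2.33
ee_pos: [0.4819, 0.1042, 0.1421]
eef_rot: [-0.688, 0.726, -0.001, 0.001]
ft_force: [-0.5, -0.2, -0.2]
width: 0.0608
now t2.3 [0.4819 0.1042 0.1421] w0.0608 f [-0.5 -0.2 -0.2]
to [0.483 0.115 0.062] xyz [-0.0112 -0.0004  0.0802] a [-0.0011  0.0001 -0.0001] | dist 0.081 deg 0.1
```

```bash
python3 -m crank '[{"x":-0.011,"y":0,"z":0.02,"ax":0,"ay":0,"az":0,"claw":-0.4},{"x":-0.011,"y":0,"z":0.04,"ax":0,"ay":0,"az":0,"claw":-0.4},{"x":-0.011,"y":0,"z":0.06,"ax":0,"ay":0,"az":0,"claw":-0.4},{"x":-0.011,"y":0,"z":0.08,"ax":0,"ay":0,"az":0,"claw":-0.4},{"x":-0.011,"y":0,"z":0.08,"ax":0,"ay":0,"az":0,"claw":-0.4}]'
python3 -m crank '[{"x":0,"y":0,"z":0,"ax":0,"ay":0,"az":0,"claw":0.2},{"x":0,"y":0,"z":0,"ax":0,"ay":0,"az":0,"claw":0.4},{"x":0,"y":0,"z":0,"ax":0,"ay":0,"az":0,"claw":0.6},{"x":0,"y":0,"z":0,"ax":0,"ay":0,"az":0,"claw":0.8},{"x":0,"y":0,"z":0,"ax":0,"ay":0,"az":0,"claw":1}]' 25
python3 -m crank '[{"x":0,"y":0,"z":0,"ax":0,"ay":0,"az":0,"claw":1},{"x":0,"y":0,"z":0,"ax":0,"ay":0,"az":0,"claw":1},{"x":0,"y":0,"z":0,"ax":0,"ay":0,"az":0,"claw":1},{"x":0,"y":0,"z":0,"ax":0,"ay":0,"az":0,"claw":1},{"x":0,"y":0,"z":0,"ax":0,"ay":0,"az":0,"claw":1}]'
python3 - <<'E'
from g import *
p=slot("18",.05)
plan([((.4831,.1154,.16),(-93.1,0)),((.49,.03,.24),(-93.75,0)),((.53,-.15,.24),(-93.75,0)),((p[0],p[1],.24),(-93.75,12)),(p,(-93.75,12)),(slot("18",0),(-93.75,12))])
E
```

```text
time: 2.75
ee_pos: [0.4804, 0.1145, 0.0587]
eef_rot: [-0.688, 0.726, 0.001, -0.001]
ft_force: [-1.1, 0.4, -0.8]
width: 0.0609
time: 3.17
ee_pos: [0.4821, 0.1155, 0.0614]
eef_rot: [-0.688, 0.726, -0.001, 0.001]
ft_force: [0.4, -0.0, -0.2]
width: 0.035
time: 3.58
ee_pos: [0.4816, 0.1155, 0.0606]
eef_rot: [-0.688, 0.726, -0.0, 0.0]
ft_force: [-1.2, -0.8, 3.2]
width: 0.018
now t3.6 [0.4816 0.1155 0.0606] w0.0180 f [-1.2 -0.8  3.2]
to [0.483 0.115 0.16 ] xyz [ 0.0001 -0.0015 -0.0994] a [-0.0001 -0.0001  0.0005] | dist 0.099 deg 0.1
to [0.49 0.03 0.24] xyz [ 0.0849 -0.0115 -0.08  ] a [0.     0.     0.0057] | dist 0.117 deg 0.7
to [ 0.53 -0.15  0.24] xyz [ 0.177  -0.0517  0.    ] a [0. 0. 0.] | dist 0.184 deg 0.0
to [ 0.565 -0.308  0.24 ] xyz [ 0.1555 -0.0454  0.    ] a [-0.      0.1047  0.    ] | dist 0.162 deg 12.0
to [ 0.565 -0.308  0.138] xyz [-0.0213 -0.      0.1003] a [0. 0. 0.] | dist 0.102 deg 0.0
to [ 0.565 -0.308  0.088] xyz [-0.0104 -0.      0.0489] a [0. 0. 0.] | dist 0.050 deg 0.0
```

Gripped at 18.0 mm, which confirms the identity. Now I'll lift it and carry it over.

```bash
python3 -m crank '[{"x":0,"y":0,"z":-0.02,"ax":0,"ay":0,"az":0,"claw":1},{"x":0,"y":0,"z":-0.05,"ax":0,"ay":0,"az":0,"claw":1},{"x":0,"y":0,"z":-0.09,"ax":0,"ay":0,"az":0,"claw":1},{"x":0,"y":0,"z":-0.13,"ax":0,"ay":0,"az":0,"claw":1},{"x":0.02,"y":-0.01,"z":-0.16,"ax":0,"ay":0,"az":0.006,"claw":1}]'
python3 -m crank '[{"x":0.03,"y":-0.01,"z":-0.02,"ax":0,"ay":0,"az":0,"claw":1},{"x":0.06,"y":-0.02,"z":-0.02,"ax":0,"ay":0,"az":0,"claw":1},{"x":0.1,"y":-0.03,"z":-0.02,"ax":0,"ay":0,"az":0,"claw":1},{"x":0.14,"y":-0.04,"z":-0.02,"ax":0,"ay":0,"az":0,"claw":1},{"x":0.18,"y":-0.05,"z":-0.02,"ax":0,"ay":0,"az":0,"claw":1}]'
python3 -m crank '[{"x":0.04,"y":-0.005,"z":0,"ax":0,"ay":0.02,"az":0,"claw":1},{"x":0.08,"y":-0.01,"z":0,"ax":0,"ay":0.04,"az":0,"claw":1},{"x":0.11,"y":-0.014,"z":0,"ax":0,"ay":0.06,"az":0,"claw":1},{"x":0.14,"y":-0.018,"z":0,"ax":0,"ay":0.08,"az":0,"claw":1},{"x":0.16,"y":-0.02,"z":0,"ax":0,"ay":0.105,"az":0,"claw":1}]'
python3 - <<'E'
from g import *
d=.0486
plan([(slot("18",.11,-.001,d),(-93.75,12)),(slot("18",.05,-.001,d),(-93.75,12)),(slot("18",0,-.001,d),(-93.75,12))])
E
```

```text
time: 4.0
ee_pos: [0.4892, 0.0994, 0.2235]
eef_rot: [-0.686, 0.727, 0.0, 0.001]
ft_force: [1.0, 1.5, -2.6]
width: 0.0178
time: 4.42
ee_pos: [0.5283, -0.0897, 0.2401]
eef_rot: [-0.684, 0.73, 0.0, -0.0]
ft_force: [0.9, -0.0, -3.0]
width: 0.018
time: 4.83
ee_pos: [0.5371, -0.2529, 0.2396]
eef_rot: [-0.678, 0.727, -0.072, -0.078]
ft_force: [-0.5, -1.0, -2.7]
width: 0.0177
now t4.8 [ 0.5371 -0.2529  0.2396] w0.0177 f [-0.5 -1.  -2.7]
to [ 0.565 -0.309  0.196] xyz [ 0.0441 -0.0318  0.0539] a [ 0.0012 -0.0014 -0.0017] | dist 0.077 deg 0.3
to [ 0.565 -0.309  0.136] xyz [-0.0125 -0.      0.0587] a [0. 0. 0.] | dist 0.060 deg 0.0
to [ 0.565 -0.309  0.086] xyz [-0.0104 -0.      0.0489] a [0. 0. 0.] | dist 0.050 deg 0.0
```

```bash
python3 -m crank '[{"x":0.02,"y":-0.015,"z":0.02,"ax":0,"ay":0,"az":-0.002,"claw":1},{"x":0.044,"y":-0.032,"z":0.05,"ax":0,"ay":0,"az":-0.002,"claw":1},{"x":0.035,"y":-0.032,"z":0.09,"ax":0,"ay":0,"az":-0.002,"claw":1},{"x":0.035,"y":-0.032,"z":0.09,"ax":0,"ay":0,"az":-0.002,"claw":1},{"x":0.035,"y":-0.032,"z":0.09,"ax":0,"ay":0,"az":-0.002,"claw":1}]'
python3 - <<'E'
from g import *
d=.0486
plan([(slot("18",.04,-.001,d),(-93.75,12)),(slot("18",0,-.001,d),(-93.75,12))])
E
```

```text
time: 5.25
ee_pos: [0.565, -0.303, 0.1572]
eef_rot: [-0.682, 0.724, -0.069, -0.078]
ft_force: [0.6, 1.5, -1.4]
width: 0.0176
now t5.2 [ 0.565  -0.303   0.1572] w0.0176 f [ 0.6  1.5 -1.4]
to [ 0.565 -0.309  0.126] xyz [-0.0002 -0.0006  0.0317] a [0.0026 0.001  0.0027] | dist 0.032 deg 0.4
to [ 0.565 -0.309  0.086] xyz [-0.0083 -0.      0.0391] a [0. 0. 0.] | dist 0.040 deg 0.0
```

```bash
python3 -m crank '[{"x":0,"y":0,"z":0.01,"ax":0,"ay":0,"az":0.001,"claw":1},{"x":0,"y":0,"z":0.02,"ax":0,"ay":0,"az":0.001,"claw":1},{"x":0,"y":0,"z":0.03,"ax":0,"ay":0,"az":0.001,"claw":1},{"x":0,"y":0,"z":0.031,"ax":0,"ay":0,"az":0.001,"claw":1},{"x":0,"y":0,"z":0.031,"ax":0,"ay":0,"az":0.001,"claw":1}]'
python3 - <<'E'
from g import *
from h import *
d=.0486
for i in range(3):
  plan([(slot("18",.005,-.001,d),(-93.75,12))]); c=camera("side")
crop(c,220,110,130,100,5.5,"pics/s2.png")
E
```

```text
time: 5.67
ee_pos: [0.5658, -0.3103, 0.1291]
eef_rot: [-0.681, 0.725, -0.071, -0.077]
ft_force: [-0.3, 0.3, -3.3]
width: 0.0179
now t5.7 [ 0.5658 -0.3103  0.1291] w0.0179 f [-0.3  0.3 -3.3]
to [ 0.565 -0.309  0.091] xyz [-0.0087  0.0008  0.037 ] a [ 0.0003 -0.0003  0.0011] | dist 0.038 deg 0.1
now t5.7 [ 0.5662 -0.3102  0.1297] w0.0177 f [ 1.   0.  -2.7]
to [ 0.565 -0.309  0.091] xyz [-0.0088  0.0012  0.0376] a [-0.0001 -0.0004  0.0011] | dist 0.039 deg 0.1
now t5.8 [ 0.5665 -0.3102  0.13  ] w0.0179 f [-0.7  0.5 -2.7]
to [ 0.565 -0.309  0.091] xyz [-0.0088  0.0015  0.0379] a [-0.0004 -0.0004  0.0011] | dist 0.039 deg 0.1
```

View pics/s2.png

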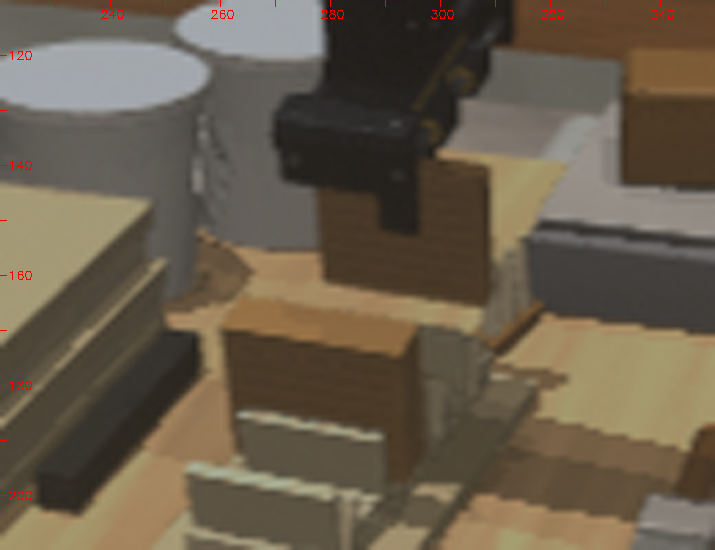

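The tile is held over the last setter, tilted to match. I'm lowering it.

```bash
python3 -m crank '[{"x":-0.002,"y":0.001,"z":0.01,"ax":0,"ay":0,"az":0,"claw":1},{"x":-0.004,"y":0.001,"z":0.018,"ax":0,"ay":0,"az":0,"claw":1},{"x":-0.006,"y":0.001,"z":0.026,"ax":0,"ay":0,"az":0,"claw":1},{"x":-0.008,"y":0.001,"z":0.034,"ax":0,"ay":0,"az":0,"claw":1},{"x":-0.009,"y":0.001,"z":0.038,"ax":0,"ay":0,"az":0,"claw":1}]'
python3 -m crank '[{"x":0,"y":0,"z":0.001,"ax":0,"ay":0,"az":0,"claw":1},{"x":0,"y":0,"z":0.002,"ax":0,"ay":0,"az":0,"claw":1},{"x":0,"y":0,"z":0.002,"ax":0,"ay":0,"az":0,"claw":1},{"x":0,"y":0,"z":0.002,"ax":0,"ay":0,"az":0,"claw":1},{"x":0,"y":0,"z":0.002,"ax":0,"ay":0,"az":0,"claw":1}]'
python3 - <<'E'
from g import *
d=.0486
plan([(slot("18",0,0,d),(-93.75,12))])
E
```

```text
time: 6.23
ee_pos: [0.5649, -0.3084, 0.0887]
eef_rot: [-0.681, 0.725, -0.071, -0.077]
ft_force: [-0.7, 2.6, 2.0]
width: 0.0179
time: 6.65
ee_pos: [0.5651, -0.3084, 0.0882]
eef_rot: [-0.681, 0.725, -0.071, -0.076]
ft_force: [-2.4, 5.5, -2.2]
width: 0.0177
now t6.7 [ 0.5651 -0.3084  0.0882] w0.0177 f [-2.4  5.5 -2.2]
to [ 0.565 -0.308  0.086] xyz [-0.0004  0.      0.0021] a [0.0003 0.0005 0.0016] | dist 0.002 deg 0.2
```

```bash
python3 -m crank '[{"x":-0.001,"y":0,"z":0.001,"ax":0,"ay":0,"az":0,"claw":1},{"x":-0.0015,"y":0,"z":0.002,"ax":0,"ay":0,"az":0,"claw":1},{"x":-0.0015,"y":0,"z":0.003,"ax":0,"ay":0,"az":0,"claw":1},{"x":-0.0015,"y":0,"z":0.003,"ax":0,"ay":0,"az":0,"claw":1},{"x":-0.0015,"y":0,"z":0.003,"ax":0,"ay":0,"az":0,"claw":1}]'
python3 - <<'E'
from g import *
d=.0486
plan([(slot("18",0,0,d),(-93.75,12))])
E
```

```text
time: 7.07
ee_pos: [0.5661, -0.3077, 0.086]
eef_rot: [-0.681, 0.725, -0.072, -0.076]
ft_force: [-1.1, 6.2, 3.5]
width: 0.0178
now t7.1 [ 0.5661 -0.3077  0.086 ] w0.0178 f [-1.1  6.2  3.5]
to [ 0.565 -0.308  0.086] xyz [0.0008 0.001  0.    ] a [-0.0007  0.0001  0.0016] | dist 0.001 deg 0.2
```

It is at the stop height and carrying load. I'll ease it towards the back and open.

```bash
python3 -m crank '[{"x":-0.001,"y":0,"z":0.0005,"ax":0,"ay":0,"az":0,"claw":1},{"x":-0.001,"y":0,"z":0.0005,"ax":0,"ay":0,"az":0,"claw":1},{"x":-0.001,"y":0,"z":0.0005,"ax":0,"ay":0,"az":0,"claw":0.55},{"x":-0.001,"y":0,"z":0.0005,"ax":0,"ay":0,"az":0,"claw":0.45},{"x":-0.001,"y":0,"z":0.0005,"ax":0,"ay":0,"az":0,"claw":0.35}]'
python3 -m crank '[{"x":0,"y":0,"z":0,"ax":0,"ay":0,"az":0,"claw":0.2},{"x":0,"y":0,"z":0,"ax":0,"ay":0,"az":0,"claw":0.2},{"x":0,"y":0,"z":0,"ax":0,"ay":0,"az":0,"claw":0.2},{"x":0,"y":0,"z":0,"ax":0,"ay":0,"az":0,"claw":0.2},{"x":0,"y":0,"z":0,"ax":0,"ay":0,"az":0,"claw":0.2}]'
python3 -m crank '[{"x":0,"y":0,"z":-0.02,"ax":0,"ay":0,"az":0,"claw":0.2},{"x":0,"y":0,"z":-0.05,"ax":0,"ay":0,"az":0,"claw":0.2},{"x":0,"y":0,"z":-0.08,"ax":0,"ay":0,"az":0,"claw":0},{"x":0,"y":0,"z":-0.11,"ax":0,"ay":0,"az":0,"claw":-0.4},{"x":0,"y":0,"z":-0.13,"ax":0,"ay":0,"az":0,"claw":-0.4}]'
python3 - <<'E'
from g import *
plan([((.57,-.08,.24),(-100,6)),((.6,.1,.24),(-110,0)),((.6449,.2274,.16),(-122.8,0)),((.6449,.2274,.061),(-122.8,0))])
E
```

```text
time: 7.48
ee_pos: [0.5654, -0.3088, 0.0848]
eef_rot: [-0.68, 0.725, -0.072, -0.077]
ft_force: [-0.4, -0.6, 0.2]
width: 0.0244
time: 7.9
ee_pos: [0.5653, -0.3081, 0.0845]
eef_rot: [-0.681, 0.725, -0.072, -0.077]
ft_force: [0.3, 1.3, -0.0]
width: 0.0342
time: 8.32
ee_pos: [0.568, -0.2803, 0.2149]
eef_rot: [-0.681, 0.725, -0.073, -0.076]
ft_force: [0.9, -0.1, -0.3]
width: 0.0471
now t8.3 [ 0.568  -0.2803  0.2149] w0.0471 f [ 0.9 -0.1 -0.3]
to [ 0.57 -0.08  0.24] xyz [-0.1904  0.0104 -0.0664] a [-0.0043 -0.0529  0.0557] | dist 0.202 deg 8.8
to [0.6  0.1  0.24] xyz [-0.1815  0.0016 -0.019 ] a [-0.0102 -0.0514  0.0872] | dist 0.182 deg 11.7
to [0.645 0.227 0.16 ] xyz [-0.1351  0.0014  0.08  ] a [0.     0.     0.1117] | dist 0.157 deg 12.8
to [0.645 0.227 0.061] xyz [0.    0.    0.099] a [0. 0. 0.] | dist 0.099 deg 0.0
```

```bash
python3 -m crank '[{"x":-0.19,"y":0.01,"z":-0.066,"ax":-0.004,"ay":-0.053,"az":0.056,"claw":-0.4},{"x":-0.19,"y":0.01,"z":-0.066,"ax":-0.004,"ay":-0.053,"az":0.056,"claw":-0.4},{"x":-0.19,"y":0.01,"z":-0.066,"ax":-0.004,"ay":-0.053,"az":0.056,"claw":-0.4},{"x":-0.19,"y":0.01,"z":-0.066,"ax":-0.004,"ay":-0.053,"az":0.056,"claw":-0.4},{"x":-0.19,"y":0.01,"z":-0.066,"ax":-0.004,"ay":-0.053,"az":0.056,"claw":-0.4}]'
python3 -m crank '[{"x":-0.18,"y":0.002,"z":-0.019,"ax":-0.01,"ay":-0.052,"az":0.087,"claw":-0.4},{"x":-0.18,"y":0.002,"z":-0.019,"ax":-0.01,"ay":-0.052,"az":0.087,"claw":-0.4},{"x":-0.18,"y":0.002,"z":-0.019,"ax":-0.01,"ay":-0.052,"az":0.087,"claw":-0.4},{"x":-0.18,"y":0.002,"z":-0.019,"ax":-0.01,"ay":-0.052,"az":0.087,"claw":-0.4},{"x":-0.18,"y":0.002,"z":-0.019,"ax":-0.01,"ay":-0.052,"az":0.087,"claw":-0.4}]'
python3 - <<'E'
from g import *
from h import *
plan([((.6449,.2274,.16),(-122.8,0)),((.6449,.2274,.061),(-122.8,0))])
c=camera("side"); crop(c,220,110,130,100,5.5,"pics/s3.png")
E
```

```text
time: 8.73
ee_pos: [0.5696, -0.0781, 0.2373]
eef_rot: [-0.642, 0.765, -0.037, -0.036]
ft_force: [0.9, 0.8, 0.0]
width: 0.0605
time: 9.15
ee_pos: [0.5986, 0.1047, 0.2371]
eef_rot: [-0.576, 0.817, 0.002, 0.001]
ft_force: [0.2, 1.1, -0.2]
width: 0.0609
now t9.2 [0.5986 0.1047 0.2371] w0.0609 f [ 0.2  1.1 -0.2]
to [0.645 0.227 0.16 ] xyz [-0.1308 -0.0025  0.0777] a [0.0016 0.0021 0.1147] | dist 0.152 deg 13.1
to [0.645 0.227 0.061] xyz [0.    0.    0.099] a [0. 0. 0.] | dist 0.099 deg 0.0
```

View pics/s3.png

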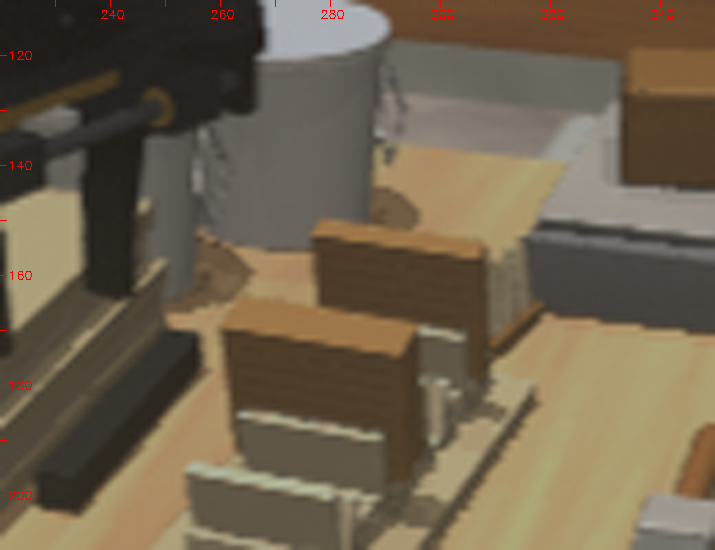

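Tile 18 (top edge from about (278,151) to (307,154)) sits in the end setter, parallel to tile 30. On to tile 24.

```bash
python3 -m crank '[{"x":-0.131,"y":-0.002,"z":0.05,"ax":0.0015,"ay":0.002,"az":0.115,"claw":-0.4},{"x":-0.131,"y":-0.002,"z":0.05,"ax":0.0015,"ay":0.002,"az":0.115,"claw":-0.4},{"x":-0.131,"y":-0.002,"z":0.05,"ax":0.0015,"ay":0.002,"az":0.115,"claw":-0.4},{"x":-0.131,"y":-0.002,"z":0.05,"ax":0.0015,"ay":0.002,"az":0.115,"claw":-0.4},{"x":-0.131,"y":-0.002,"z":0.05,"ax":0.0015,"ay":0.002,"az":0.115,"claw":-0.4}]'
python3 -m crank '[{"x":0,"y":0,"z":0.03,"ax":0,"ay":0,"az":0,"claw":-0.4},{"x":0,"y":0,"z":0.04,"ax":0,"ay":0,"az":0,"claw":-0.4},{"x":0,"y":0,"z":0.04,"ax":0,"ay":0,"az":0,"claw":-0.4},{"x":0,"y":0,"z":0.04,"ax":0,"ay":0,"az":0,"claw":-0.4},{"x":0,"y":0,"z":0.04,"ax":0,"ay":0,"az":0,"claw":-0.4}]'
python3 - <<'E'
from g import *
plan([((.6449,.2274,.061),(-122.8,0))])
E
```

```text
time: 9.62
ee_pos: [0.6461, 0.2218, 0.1859]
eef_rot: [-0.476, 0.88, -0.001, -0.001]
ft_force: [0.2, 0.5, -0.3]
width: 0.0612
time: 10.03
ee_pos: [0.6469, 0.2185, 0.1486]
eef_rot: [-0.475, 0.88, -0.001, -0.0]
ft_force: [-0.7, -0.3, 0.6]
width: 0.0608
now t10.0 [0.6469 0.2185 0.1486] w0.0608 f [-0.7 -0.3  0.6]
to [0.645 0.227 0.061] xyz [-0.0065  0.0067  0.0876] a [-0.0011 -0.0007 -0.0047] | dist 0.088 deg 0.6
```

```bash
python3 -m crank '[{"x":-0.006,"y":0.007,"z":0.02,"ax":0,"ay":0,"az":-0.005,"claw":-0.4},{"x":-0.006,"y":0.007,"z":0.045,"ax":0,"ay":0,"az":-0.005,"claw":-0.4},{"x":-0.006,"y":0.007,"z":0.07,"ax":0,"ay":0,"az":-0.005,"claw":-0.4},{"x":-0.006,"y":0.007,"z":0.087,"ax":0,"ay":0,"az":-0.005,"claw":-0.4},{"x":-0.006,"y":0.007,"z":0.087,"ax":0,"ay":0,"az":-0.005,"claw":-0.4}]'
python3 -m crank '[{"x":0,"y":0,"z":0,"ax":0,"ay":0,"az":0,"claw":0.1},{"x":0,"y":0,"z":0,"ax":0,"ay":0,"az":0,"claw":0.3},{"x":0,"y":0,"z":0,"ax":0,"ay":0,"az":0,"claw":0.5},{"x":0,"y":0,"z":0,"ax":0,"ay":0,"az":0,"claw":0.8},{"x":0,"y":0,"z":0,"ax":0,"ay":0,"az":0,"claw":1}]' 30
python3 -m crank '[{"x":0,"y":0,"z":0,"ax":0,"ay":0,"az":0,"claw":1},{"x":0,"y":0,"z":0,"ax":0,"ay":0,"az":0,"claw":1},{"x":0,"y":0,"z":0,"ax":0,"ay":0,"az":0,"claw":1},{"x":0,"y":0,"z":0,"ax":0,"ay":0,"az":0,"claw":1},{"x":0,"y":0,"z":0,"ax":0,"ay":0,"az":0,"claw":1}]'
python3 - <<'E'
from g import *
s=r.read_state(); d=s["ee_pos"][2]-.012; print("d",d)
plan([((.6449,.2274,.23),(-122.8,0)),((.61,.06,.25),(-110,0)),((.58,-.12,.25),(-93.75,0)),(slot("24",.11,-.001,d),(-93.75,12)),(slot("24",.04,-.001,d),(-93.75,12))])
E
```

```text
time: 10.45
ee_pos: [0.6421, 0.2267, 0.0575]
eef_rot: [-0.479, 0.878, -0.001, -0.003]
ft_force: [-1.0, -1.2, -0.2]
width: 0.0608
time: 10.87
ee_pos: [0.644, 0.2286, 0.0613]
eef_rot: [-0.48, 0.877, -0.001, -0.0]
ft_force: [0.1, -0.1, -0.0]
width: 0.0355
time: 11.28
ee_pos: [0.6437, 0.2288, 0.0606]
eef_rot: [-0.48, 0.877, -0.001, -0.0]
ft_force: [0.1, 1.3, 5.6]
width: 0.0238
d 0.048624170651924786
now t11.3 [0.6437 0.2288 0.0606] w0.0238 f [0.1 1.3 5.6]
to [0.645 0.227 0.23 ] xyz [ 0.0008 -0.002  -0.1694] a [-0.0008 -0.0009  0.0014] | dist 0.169 deg 0.2
to [0.61 0.06 0.25] xyz [ 0.1596 -0.0613 -0.02  ] a [ 0.      0.     -0.1117] | dist 0.172 deg 12.8
to [ 0.58 -0.12  0.25] xyz [ 0.1794 -0.0334  0.    ] a [ 0.      0.     -0.1418] | dist 0.182 deg 16.2
to [ 0.569 -0.245  0.197] xyz [0.125  0.0026 0.0532] a [-0.      0.1047  0.    ] | dist 0.136 deg 12.0
to [ 0.569 -0.245  0.127] xyz [-0.0146 -0.      0.0685] a [0. 0. 0.] | dist 0.070 deg 0.0
```

```bash
python3 -m crank '[{"x":0,"y":0,"z":-0.02,"ax":0,"ay":0,"az":0,"claw":1},{"x":0,"y":0,"z":-0.06,"ax":0,"ay":0,"az":0,"claw":1},{"x":0,"y":0,"z":-0.1,"ax":0,"ay":0,"az":0,"claw":1},{"x":0,"y":0,"z":-0.14,"ax":0,"ay":0,"az":0,"claw":1},{"x":0,"y":0,"z":-0.17,"ax":0,"ay":0,"az":0,"claw":1}]'
python3 -m crank '[{"x":0.03,"y":-0.01,"z":-0.02,"ax":0,"ay":0,"az":-0.02,"claw":1},{"x":0.06,"y":-0.02,"z":-0.02,"ax":0,"ay":0,"az":-0.04,"claw":1},{"x":0.09,"y":-0.035,"z":-0.02,"ax":0,"ay":0,"az":-0.07,"claw":1},{"x":0.125,"y":-0.048,"z":-0.02,"ax":0,"ay":0,"az":-0.09,"claw":1},{"x":0.16,"y":-0.061,"z":-0.02,"ax":0,"ay":0,"az":-0.112,"claw":1}]'
python3 -m crank '[{"x":0.036,"y":-0.007,"z":0,"ax":0,"ay":0,"az":-0.03,"claw":1},{"x":0.072,"y":-0.013,"z":0,"ax":0,"ay":0,"az":-0.06,"claw":1},{"x":0.108,"y":-0.02,"z":0,"ax":0,"ay":0,"az":-0.09,"claw":1},{"x":0.145,"y":-0.027,"z":0,"ax":0,"ay":0,"az":-0.12,"claw":1},{"x":0.18,"y":-0.033,"z":0,"ax":0,"ay":0,"az":-0.142,"claw":1}]'
python3 -m crank '[{"x":0.03,"y":0.001,"z":0,"ax":0,"ay":0.025,"az":0,"claw":1},{"x":0.06,"y":0.001,"z":0,"ax":0,"ay":0.05,"az":0,"claw":1},{"x":0.09,"y":0.002,"z":0.01,"ax":0,"ay":0.08,"az":0,"claw":1},{"x":0.11,"y":0.003,"z":0.02,"ax":0,"ay":0.105,"az":0,"claw":1},{"x":0.125,"y":0.003,"z":0.035,"ax":0,"ay":0.105,"az":0,"claw":1}]'
python3 - <<'E'
from g import *
d=.0486
plan([(slot("24",.04,-.001,d),(-93.75,12)),(slot("24",0,-.001,d),(-93.75,12))])
E
```

```text
time: 11.7
ee_pos: [0.6434, 0.2286, 0.2327]
eef_rot: [-0.48, 0.877, -0.001, -0.001]
ft_force: [0.3, -0.4, -3.1]
width: 0.0235
time: 12.12
ee_pos: [0.6073, 0.0597, 0.2492]
eef_rot: [-0.576, 0.818, -0.001, -0.002]
ft_force: [-0.1, -0.1, -3.8]
width: 0.0237
time: 12.53
ee_pos: [0.5771, -0.1214, 0.2499]
eef_rot: [-0.686, 0.728, -0.0, -0.002]
ft_force: [0.5, -0.4, -3.3]
width: 0.0242
time: 12.95
ee_pos: [0.5674, -0.2441, 0.2155]
eef_rot: [-0.681, 0.724, -0.073, -0.079]
ft_force: [1.3, 1.2, -3.9]
width: 0.0235
now t12.9 [ 0.5674 -0.2441  0.2155] w0.0235 f [ 1.3  1.2 -3.9]
to [ 0.569 -0.245  0.127] xyz [-0.0187 -0.002   0.0868] a [ 0.0002 -0.0031  0.0025] | dist 0.089 deg 0.5
to [ 0.569 -0.245  0.087] xyz [-0.0083 -0.      0.0391] a [0. 0. 0.] | dist 0.040 deg 0.0
```

```bash
python3 -m crank '[{"x":-0.004,"y":-0.002,"z":0.02,"ax":0,"ay":-0.003,"az":0.002,"claw":1},{"x":-0.009,"y":-0.002,"z":0.045,"ax":0,"ay":-0.003,"az":0.002,"claw":1},{"x":-0.014,"y":-0.002,"z":0.07,"ax":0,"ay":-0.003,"az":0.002,"claw":1},{"x":-0.019,"y":-0.002,"z":0.086,"ax":0,"ay":-0.003,"az":0.002,"claw":1},{"x":-0.019,"y":-0.002,"z":0.086,"ax":0,"ay":-0.003,"az":0.002,"claw":1}]'
python3 -m crank '[{"x":0,"y":0,"z":0,"ax":0,"ay":0,"az":0,"claw":1},{"x":0,"y":0,"z":0,"ax":0,"ay":0,"az":0,"claw":1},{"x":0,"y":0,"z":0,"ax":0,"ay":0,"az":0,"claw":1},{"x":0,"y":0,"z":0,"ax":0,"ay":0,"az":0,"claw":1},{"x":0,"y":0,"z":0,"ax":0,"ay":0,"az":0,"claw":1}]'
python3 - <<'E'
from g import *
d=.0486
plan([(slot("24",.003,-.0005,d),(-93.75,12))])
E
```

```text
time: 13.37
ee_pos: [0.5665, -0.2425, 0.123]
eef_rot: [-0.68, 0.726, -0.067, -0.078]
ft_force: [-0.4, 0.0, -4.5]
width: 0.0238
time: 13.78
ee_pos: [0.5703, -0.2438, 0.1294]
eef_rot: [-0.68, 0.726, -0.071, -0.075]
ft_force: [-0.5, 0.4, -4.2]
width: 0.0238
now t13.8 [ 0.5703 -0.2438  0.1294] w0.0238 f [-0.5  0.4 -4.2]
to [ 0.569 -0.244  0.09 ] xyz [-0.0078  0.0011  0.0389] a [-0.001   0.0011 -0.0004] | dist 0.040 deg 0.2
```

```bash
python3 -m crank '[{"x":-0.002,"y":0.001,"z":0.01,"ax":0,"ay":0.001,"az":0,"claw":1},{"x":-0.004,"y":0.001,"z":0.02,"ax":0,"ay":0.001,"az":0,"claw":1},{"x":-0.006,"y":0.001,"z":0.03,"ax":0,"ay":0.001,"az":0,"claw":1},{"x":-0.008,"y":0.001,"z":0.036,"ax":0,"ay":0.001,"az":0,"claw":1},{"x":-0.008,"y":0.001,"z":0.039,"ax":0,"ay":0.001,"az":0,"claw":1}]'
python3 -m crank '[{"x":0,"y":0,"z":0.001,"ax":0,"ay":0,"az":0,"claw":1},{"x":-0.0005,"y":0,"z":0.002,"ax":0,"ay":0,"az":0,"claw":1},{"x":-0.0005,"y":0,"z":0.003,"ax":0,"ay":0,"az":0,"claw":1},{"x":-0.0005,"y":0,"z":0.003,"ax":0,"ay":0,"az":0,"claw":1},{"x":-0.0005,"y":0,"z":0.003,"ax":0,"ay":0,"az":0,"claw":1}]'
python3 - <<'E'
from g import *
d=.0486
plan([(slot("24",.0,0,d),(-93.75,12))])
E
```

```text
time: 14.2
ee_pos: [0.568, -0.2429, 0.0866]
eef_rot: [-0.68, 0.726, -0.07, -0.076]
ft_force: [-3.9, 6.8, 8.3]
width: 0.024
time: 14.62
ee_pos: [0.5685, -0.2429, 0.0863]
eef_rot: [-0.68, 0.726, -0.071, -0.076]
ft_force: [-7.3, 6.3, 8.6]
width: 0.0237
now t14.6 [ 0.5685 -0.2429  0.0863] w0.0237 f [-7.3  6.3  8.6]
to [ 0.569 -0.244  0.087] xyz [ 0.0007 -0.0008 -0.0003] a [0.0002 0.0006 0.0003] | dist 0.001 deg 0.1
```

At stop height with about 12 N of support, so I'm releasing.

```bash
python3 -m crank '[{"x":0,"y":0,"z":0,"ax":0,"ay":0,"az":0,"claw":0.45},{"x":0,"y":0,"z":0,"ax":0,"ay":0,"az":0,"claw":0.35},{"x":0,"y":0,"z":0,"ax":0,"ay":0,"az":0,"claw":0.25},{"x":0,"y":0,"z":0,"ax":0,"ay":0,"az":0,"claw":0.15},{"x":0,"y":0,"z":0,"ax":0,"ay":0,"az":0,"claw":0.08}]'
python3 -m crank '[{"x":0,"y":0,"z":0,"ax":0,"ay":0,"az":0,"claw":0.08},{"x":0,"y":0,"z":0,"ax":0,"ay":0,"az":0,"claw":0.08},{"x":0,"y":0,"z":0,"ax":0,"ay":0,"az":0,"claw":0.08},{"x":0,"y":0,"z":0,"ax":0,"ay":0,"az":0,"claw":0.08},{"x":0,"y":0,"z":0,"ax":0,"ay":0,"az":0,"claw":0.08}]'
python3 -m crank '[{"x":0,"y":0,"z":-0.02,"ax":0,"ay":0,"az":0,"claw":0.08},{"x":0,"y":0,"z":-0.05,"ax":0,"ay":0,"az":0,"claw":0.08},{"x":0,"y":0,"z":-0.08,"ax":0,"ay":0,"az":0,"claw":0.08},{"x":0,"y":0,"z":-0.11,"ax":0,"ay":0,"az":0,"claw":0.08},{"x":0,"y":0,"z":-0.15,"ax":0,"ay":0,"az":0,"claw":0.08}]'
python3 - <<'E'
from g import *
plan([((.53,-.03,.24),(-100,4)),((.50,.15,.24),(-106.4,0)),((.5102,.3382,.20),(-106.4,0)),((.5102,.3382,.061),(-106.4,0))])
E
```

```text
time: 15.03
ee_pos: [0.5691, -0.2442, 0.0858]
eef_rot: [-0.68, 0.726, -0.072, -0.076]
ft_force: [0.4, -0.1, -0.6]
width: 0.0366
time: 15.45
ee_pos: [0.5689, -0.2438, 0.0855]
eef_rot: [-0.68, 0.726, -0.072, -0.076]
ft_force: [-0.5, -0.2, -0.4]
width: 0.0398
time: 15.87
ee_pos: [0.5696, -0.2127, 0.232]
eef_rot: [-0.68, 0.726, -0.07, -0.077]
ft_force: [0.9, -1.0, 0.8]
width: 0.0397
now t15.9 [ 0.5696 -0.2127  0.232 ] w0.0397 f [ 0.9 -1.   0.8]
to [ 0.53 -0.03  0.24] xyz [-0.1741  0.0517 -0.0449] a [-0.0026 -0.0694  0.0542] | dist 0.187 deg 10.1
to [0.5  0.15 0.24] xyz [-0.1716  0.0608 -0.0124] a [-0.0057 -0.0345  0.0558] | dist 0.182 deg 7.5
to [0.51  0.338 0.2  ] xyz [-0.1834  0.0434  0.04  ] a [0. 0. 0.] | dist 0.193 deg 0.0
to [0.51  0.338 0.061] xyz [0.    0.    0.139] a [0. 0. 0.] | dist 0.139 deg 0.0
```

```bash
python3 -m crank '[{"x":-0.174,"y":0.052,"z":-0.045,"ax":-0.003,"ay":-0.07,"az":0.054,"claw":-0.4},{"x":-0.174,"y":0.052,"z":-0.045,"ax":-0.003,"ay":-0.07,"az":0.054,"claw":-0.4},{"x":-0.174,"y":0.052,"z":-0.045,"ax":-0.003,"ay":-0.07,"az":0.054,"claw":-0.4},{"x":-0.174,"y":0.052,"z":-0.045,"ax":-0.003,"ay":-0.07,"az":0.054,"claw":-0.4},{"x":-0.174,"y":0.052,"z":-0.045,"ax":-0.003,"ay":-0.07,"az":0.054,"claw":-0.4}]'
python3 -m crank '[{"x":-0.172,"y":0.061,"z":-0.012,"ax":-0.006,"ay":-0.035,"az":0.056,"claw":-0.4},{"x":-0.172,"y":0.061,"z":-0.012,"ax":-0.006,"ay":-0.035,"az":0.056,"claw":-0.4},{"x":-0.172,"y":0.061,"z":-0.012,"ax":-0.006,"ay":-0.035,"az":0.056,"claw":-0.4},{"x":-0.172,"y":0.061,"z":-0.012,"ax":-0.006,"ay":-0.035,"az":0.056,"claw":-0.4},{"x":-0.172,"y":0.061,"z":-0.012,"ax":-0.006,"ay":-0.035,"az":0.056,"claw":-0.4}]'
python3 -m crank '[{"x":-0.183,"y":0.043,"z":0.04,"ax":0,"ay":0,"az":0,"claw":-0.4},{"x":-0.183,"y":0.043,"z":0.04,"ax":0,"ay":0,"az":0,"claw":-0.4},{"x":-0.183,"y":0.043,"z":0.04,"ax":0,"ay":0,"az":0,"claw":-0.4},{"x":-0.183,"y":0.043,"z":0.04,"ax":0,"ay":0,"az":0,"claw":-0.4},{"x":-0.183,"y":0.043,"z":0.04,"ax":0,"ay":0,"az":0,"claw":-0.4}]'
python3 -m crank '[{"x":0,"y":0,"z":0.03,"ax":0,"ay":0,"az":0,"claw":-0.4},{"x":0,"y":0,"z":0.06,"ax":0,"ay":0,"az":0,"claw":-0.4},{"x":0,"y":0,"z":0.06,"ax":0,"ay":0,"az":0,"claw":-0.4},{"x":0,"y":0,"z":0.06,"ax":0,"ay":0,"az":0,"claw":-0.4},{"x":0,"y":0,"z":0.06,"ax":0,"ay":0,"az":0,"claw":-0.4}]'
python3 - <<'E'
from g import *
from h import *
plan([((.5102,.3382,.061),(-106.4,0))])
c=camera("side"); crop(c,220,110,130,100,5.5,"pics/s4.png")
E
```

```text
time: 16.28
ee_pos: [0.5298, -0.0249, 0.2407]
eef_rot: [-0.644, 0.764, -0.025, -0.022]
ft_force: [-0.6, -0.0, -0.2]
width: 0.0593
time: 16.7
ee_pos: [0.4984, 0.1565, 0.2401]
eef_rot: [-0.602, 0.799, 0.001, 0.002]
ft_force: [-0.2, 1.4, -0.6]
width: 0.0609
time: 17.12
ee_pos: [0.5093, 0.3422, 0.199]
eef_rot: [-0.6, 0.8, 0.001, 0.001]
ft_force: [-0.3, 0.0, 0.8]
width: 0.0608
time: 17.53
ee_pos: [0.5116, 0.3382, 0.142]
eef_rot: [-0.599, 0.801, 0.0, 0.002]
ft_force: [-0.7, -1.4, 0.9]
width: 0.0607
now t17.5 [0.5116 0.3382 0.142 ] w0.0607 f [-0.7 -1.4  0.9]
to [0.51  0.338 0.061] xyz [0.0007 0.0015 0.081 ] a [-0.0012  0.0019 -0.    ] | dist 0.081 deg 0.3
```

View pics/s4.png

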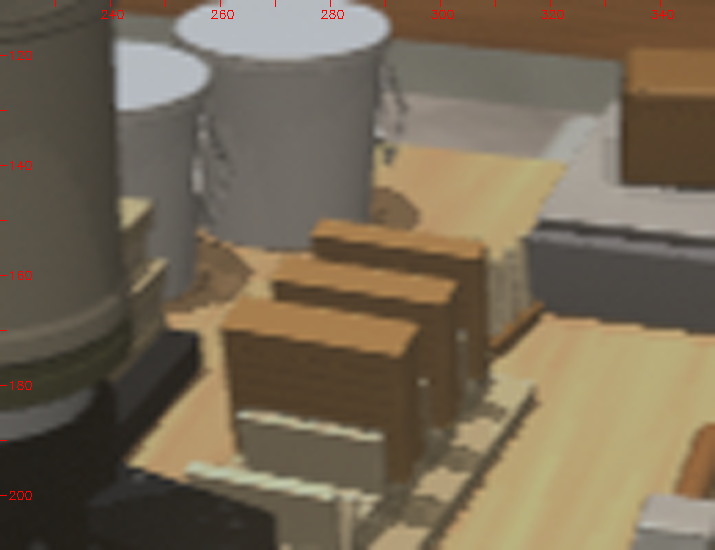

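Tiles 30, 24 and 18 stand parallel with their tops in a level line. Now for tile 12.

```bash
python3 -m crank '[{"x":0,"y":0.001,"z":0.02,"ax":0,"ay":0.001,"az":0,"claw":-0.4},{"x":0,"y":0.001,"z":0.045,"ax":0,"ay":0.001,"az":0,"claw":-0.4},{"x":0,"y":0.001,"z":0.07,"ax":0,"ay":0.001,"az":0,"claw":-0.4},{"x":0,"y":0.001,"z":0.08,"ax":0,"ay":0.001,"az":0,"claw":-0.4},{"x":0,"y":0.001,"z":0.08,"ax":0,"ay":0.001,"az":0,"claw":-0.4}]'
python3 -m crank '[{"x":0,"y":0,"z":0,"ax":0,"ay":0,"az":0,"claw":0.2},{"x":0,"y":0,"z":0,"ax":0,"ay":0,"az":0,"claw":0.4},{"x":0,"y":0,"z":0,"ax":0,"ay":0,"az":0,"claw":0.6},{"x":0,"y":0,"z":0,"ax":0,"ay":0,"az":0,"claw":0.8},{"x":0,"y":0,"z":0,"ax":0,"ay":0,"az":0,"claw":1}]' 22
python3 -m crank '[{"x":0,"y":0,"z":0,"ax":0,"ay":0,"az":0,"claw":1},{"x":0,"y":0,"z":0,"ax":0,"ay":0,"az":0,"claw":1},{"x":0,"y":0,"z":0,"ax":0,"ay":0,"az":0,"claw":1},{"x":0,"y":0,"z":0,"ax":0,"ay":0,"az":0,"claw":1},{"x":0,"y":0,"z":0,"ax":0,"ay":0,"az":0,"claw":1}]'
python3 - <<'E'
from g import *
s=r.read_state(); d=s["ee_pos"][2]-.012; print("d",d)
plan([((.5102,.3382,.23),(-106.4,0)),((.50,.15,.25),(-100,0)),((.54,-.02,.25),(-93.75,6)),(slot("12",.11,-.001,d),(-93.75,12)),(slot("12",.04,-.001,d),(-93.75,12))])
E
```

```text
time: 18.0
ee_pos: [0.5095, 0.3378, 0.0593]
eef_rot: [-0.599, 0.801, -0.0, -0.001]
ft_force: [-0.5, 0.5, -0.0]
width: 0.061
time: 18.42
ee_pos: [0.5105, 0.3387, 0.0611]
eef_rot: [-0.599, 0.801, -0.0, 0.001]
ft_force: [-0.6, 0.4, -0.3]
width: 0.0355
time: 18.83
ee_pos: [0.5101, 0.3385, 0.0603]
eef_rot: [-0.599, 0.801, -0.0, 0.001]
ft_force: [-0.6, -0.5, -0.0]
width: 0.012
d 0.048251457478406076
now t18.8 [0.5101 0.3385 0.0603] w0.0120 f [-0.6 -0.5 -0. ]
to [0.51  0.338 0.23 ] xyz [ 0.0002 -0.0004 -0.1697] a [-0.0007  0.0003  0.0003] | dist 0.170 deg 0.1
to [0.5  0.15 0.25] xyz [ 0.1834 -0.0434 -0.02  ] a [ 0.      0.     -0.0559] | dist 0.190 deg 6.4
to [ 0.54 -0.02  0.25] xyz [ 0.1605 -0.0689  0.    ] a [ 0.0029  0.0523 -0.0545] | dist 0.175 deg 8.7
to [ 0.578 -0.103  0.195] xyz [ 0.0742 -0.0438  0.063 ] a [0.     0.0524 0.    ] | dist 0.107 deg 6.0
to [ 0.578 -0.103  0.125] xyz [-0.0146 -0.      0.0685] a [0. 0. 0.] | dist 0.070 deg 0.0
```

```bash
python3 -m crank '[{"x":0,"y":0,"z":0,"ax":0,"ay":0,"az":0,"claw":1},{"x":0,"y":0,"z":0,"ax":0,"ay":0,"az":0,"claw":1},{"x":0,"y":0,"z":0,"ax":0,"ay":0,"az":0,"claw":1},{"x":0,"y":0,"z":-0.01,"ax":0,"ay":0,"az":0,"claw":1},{"x":0,"y":0,"z":-0.02,"ax":0,"ay":0,"az":0,"claw":1}]'
python3 -m crank '[{"x":0,"y":0,"z":-0.03,"ax":0,"ay":0,"az":0,"claw":1},{"x":0,"y":0,"z":-0.06,"ax":0,"ay":0,"az":0,"claw":1},{"x":0,"y":0,"z":-0.1,"ax":0,"ay":0,"az":0,"claw":1},{"x":0,"y":0,"z":-0.13,"ax":0,"ay":0,"az":0,"claw":1},{"x":0,"y":0,"z":-0.16,"ax":0,"ay":0,"az":0,"claw":1}]'
python3 -m crank '[{"x":0.036,"y":-0.008,"z":-0.01,"ax":0,"ay":0,"az":-0.01,"claw":1},{"x":0.073,"y":-0.017,"z":-0.01,"ax":0,"ay":0,"az":-0.02,"claw":1},{"x":0.11,"y":-0.026,"z":-0.01,"ax":0,"ay":0,"az":-0.03,"claw":1},{"x":0.147,"y":-0.034,"z":-0.01,"ax":0,"ay":0,"az":-0.045,"claw":1},{"x":0.183,"y":-0.043,"z":-0.01,"ax":0,"ay":0,"az":-0.056,"claw":1}]'
python3 -m crank '[{"x":0.032,"y":-0.014,"z":0,"ax":0,"ay":0.01,"az":-0.01,"claw":1},{"x":0.064,"y":-0.028,"z":0,"ax":0.001,"ay":0.02,"az":-0.02,"claw":1},{"x":0.096,"y":-0.041,"z":0,"ax":0.002,"ay":0.03,"az":-0.03,"claw":1},{"x":0.128,"y":-0.055,"z":0,"ax":0.003,"ay":0.04,"az":-0.042,"claw":1},{"x":0.16,"y":-0.069,"z":0,"ax":0.003,"ay":0.052,"az":-0.054,"claw":1}]'
python3 - <<'E'
from g import *
d=.0483
plan([(slot("12",.11,-.001,d),(-93.75,12)),(slot("12",.04,-.001,d),(-93.75,12)),(slot("12",.0,0,d),(-93.75,12))])
E
```

```text
time: 19.25
ee_pos: [0.5095, 0.338, 0.0802]
eef_rot: [-0.599, 0.801, -0.0, -0.0]
ft_force: [-0.2, -0.0, -1.7]
width: 0.0117
time: 19.67
ee_pos: [0.5098, 0.3384, 0.2436]
eef_rot: [-0.599, 0.801, -0.0, 0.002]
ft_force: [1.1, 0.3, -2.5]
width: 0.0119
time: 20.08
ee_pos: [0.4989, 0.1489, 0.2514]
eef_rot: [-0.644, 0.765, -0.001, 0.001]
ft_force: [0.7, -0.5, -1.1]
width: 0.0119
time: 20.5
ee_pos: [0.5398, -0.0206, 0.2516]
eef_rot: [-0.683, 0.729, -0.037, -0.037]
ft_force: [0.7, -0.4, -1.8]
width: 0.0118
now t20.5 [ 0.5398 -0.0206  0.2516] w0.0118 f [ 0.7 -0.4 -1.8]
to [ 0.578 -0.103  0.195] xyz [ 0.0735 -0.0437  0.0646] a [-0.0014  0.0525  0.0001] | dist 0.107 deg 6.0
to [ 0.578 -0.103  0.125] xyz [-0.0146 -0.      0.0685] a [0. 0. 0.] | dist 0.070 deg 0.0
to [ 0.578 -0.102  0.085] xyz [-0.0093  0.      0.0389] a [0. 0. 0.] | dist 0.040 deg 0.0
```

```bash
python3 -m crank '[{"x":0.025,"y":-0.014,"z":0.01,"ax":0,"ay":0.02,"az":0,"claw":1},{"x":0.05,"y":-0.028,"z":0.03,"ax":0,"ay":0.035,"az":0,"claw":1},{"x":0.074,"y":-0.044,"z":0.05,"ax":0,"ay":0.052,"az":0,"claw":1},{"x":0.074,"y":-0.044,"z":0.065,"ax":-0.001,"ay":0.052,"az":0,"claw":1},{"x":0.074,"y":-0.044,"z":0.065,"ax":-0.001,"ay":0.052,"az":0,"claw":1}]'
python3 -m crank '[{"x":-0.004,"y":0,"z":0.02,"ax":0,"ay":0,"az":0,"claw":1},{"x":-0.009,"y":0,"z":0.045,"ax":0,"ay":0,"az":0,"claw":1},{"x":-0.014,"y":0,"z":0.065,"ax":0,"ay":0,"az":0,"claw":1},{"x":-0.014,"y":0,"z":0.065,"ax":0,"ay":0,"az":0,"claw":1},{"x":-0.014,"y":0,"z":0.065,"ax":0,"ay":0,"az":0,"claw":1}]'
python3 -m crank '[{"x":0,"y":0,"z":0,"ax":0,"ay":0,"az":0,"claw":1},{"x":0,"y":0,"z":0,"ax":0,"ay":0,"az":0,"claw":1},{"x":0,"y":0,"z":0,"ax":0,"ay":0,"az":0,"claw":1},{"x":0,"y":0,"z":0,"ax":0,"ay":0,"az":0,"claw":1},{"x":0,"y":0,"z":0,"ax":0,"ay":0,"az":0,"claw":1}]'
python3 - <<'E'
from g import *
d=.0483
plan([(slot("12",.0,-.0003,d),(-93.75,12))])
E
```

```text
time: 20.92
ee_pos: [0.577, -0.1032, 0.1908]
eef_rot: [-0.679, 0.727, -0.069, -0.078]
ft_force: [-0.8, 0.7, -1.7]
width: 0.0118
time: 21.33
ee_pos: [0.5784, -0.1007, 0.1278]
eef_rot: [-0.68, 0.726, -0.071, -0.076]
ft_force: [0.4, -0.4, -0.9]
width: 0.0117
time: 21.75
ee_pos: [0.5788, -0.1015, 0.1275]
eef_rot: [-0.68, 0.726, -0.071, -0.076]
ft_force: [-0.8, 0.4, -1.6]
width: 0.0115
now t21.8 [ 0.5788 -0.1015  0.1275] w0.0115 f [-0.8  0.4 -1.6]
to [ 0.578 -0.102  0.085] xyz [-0.0079  0.0003  0.0416] a [-0.0002  0.0008 -0.0003] | dist 0.042 deg 0.1
```

```bash
python3 -m crank '[{"x":-0.001,"y":0,"z":0.01,"ax":0,"ay":0.001,"az":0,"claw":1},{"x":-0.003,"y":0,"z":0.02,"ax":0,"ay":0.001,"az":0,"claw":1},{"x":-0.005,"y":0,"z":0.03,"ax":0,"ay":0.001,"az":0,"claw":1},{"x":-0.007,"y":0,"z":0.036,"ax":0,"ay":0.001,"az":0,"claw":1},{"x":-0.0075,"y":0,"z":0.04,"ax":0,"ay":0.001,"az":0,"claw":1}]'
python3 -m crank '[{"x":-0.0003,"y":0,"z":0.0015,"ax":0,"ay":0,"az":0,"claw":1},{"x":-0.0005,"y":0,"z":0.0025,"ax":0,"ay":0,"az":0,"claw":1},{"x":-0.0005,"y":0,"z":0.0025,"ax":0,"ay":0,"az":0,"claw":1},{"x":-0.0005,"y":0,"z":0.0025,"ax":0,"ay":0,"az":0,"claw":1},{"x":-0.0005,"y":0,"z":0.0025,"ax":0,"ay":0,"az":0,"claw":1}]'
python3 - <<'E'
from g import *
d=.0483
plan([(slot("12",.0,0,d),(-93.75,12))])
E
```

```text
time: 22.17
ee_pos: [0.5782, -0.1011, 0.0847]
eef_rot: [-0.68, 0.726, -0.071, -0.077]
ft_force: [-1.3, 7.1, 9.2]
width: 0.012
time: 22.58
ee_pos: [0.5785, -0.101, 0.0844]
eef_rot: [-0.68, 0.726, -0.071, -0.076]
ft_force: [-5.8, 5.7, 10.7]
width: 0.0119
now t22.6 [ 0.5785 -0.101   0.0844] w0.0119 f [-5.8  5.7 10.7]
to [ 0.578 -0.102  0.085] xyz [ 0.0012 -0.     -0.0005] a [0.0002 0.0003 0.0004] | dist 0.001 deg 0.1
```

At the stop and supported with about 12 N. I'll release, retreat and look.

```bash
python3 -m crank '[{"x":0,"y":0,"z":0,"ax":0,"ay":0,"az":0,"claw":0.7},{"x":0,"y":0,"z":0,"ax":0,"ay":0,"az":0,"claw":0.6},{"x":0,"y":0,"z":0,"ax":0,"ay":0,"az":0,"claw":0.5},{"x":0,"y":0,"z":0,"ax":0,"ay":0,"az":0,"claw":0.4},{"x":0,"y":0,"z":0,"ax":0,"ay":0,"az":0,"claw":0.3}]'
python3 -m crank '[{"x":0,"y":0,"z":0,"ax":0,"ay":0,"az":0,"claw":0.3},{"x":0,"y":0,"z":0,"ax":0,"ay":0,"az":0,"claw":0.3},{"x":0,"y":0,"z":0,"ax":0,"ay":0,"az":0,"claw":0.3},{"x":0,"y":0,"z":0,"ax":0,"ay":0,"az":0,"claw":0.3},{"x":0,"y":0,"z":0,"ax":0,"ay":0,"az":0,"claw":0.3}]'
python3 -m crank '[{"x":0,"y":0,"z":-0.02,"ax":0,"ay":0,"az":0,"claw":0.3},{"x":0,"y":0,"z":-0.05,"ax":0,"ay":0,"az":0,"claw":0.3},{"x":0,"y":0,"z":-0.08,"ax":0,"ay":0,"az":0,"claw":0.3},{"x":0,"y":0,"z":-0.11,"ax":0,"ay":0,"az":0,"claw":0.3},{"x":0,"y":0,"z":-0.15,"ax":0,"ay":0,"az":0,"claw":0.3}]'
python3 -m crank '[{"x":-0.17,"y":0.08,"z":-0.035,"ax":0,"ay":0,"az":0,"claw":0.3},{"x":-0.17,"y":0.08,"z":-0.035,"ax":0,"ay":0,"az":0,"claw":0.3},{"x":-0.17,"y":0.08,"z":-0.035,"ax":0,"ay":0,"az":0,"claw":0.3},{"x":-0.17,"y":0.08,"z":-0.035,"ax":0,"ay":0,"az":0,"claw":0.3},{"x":-0.17,"y":0.08,"z":-0.035,"ax":0,"ay":0,"az":0,"claw":0.3}]'
python3 -m crank '[{"x":-0.17,"y":0,"z":-0.035,"ax":0,"ay":0,"az":0,"claw":0.3},{"x":-0.17,"y":0,"z":-0.035,"ax":0,"ay":0,"az":0,"claw":0.3},{"x":-0.17,"y":0,"z":-0.035,"ax":0,"ay":0,"az":0,"claw":0.3},{"x":-0.17,"y":0,"z":-0.035,"ax":0,"ay":0,"az":0,"claw":0.3},{"x":-0.17,"y":0,"z":-0.035,"ax":0,"ay":0,"az":0,"claw":0.3}]'
python3 - <<'E'
from h import *
from g import setter,S,ST
c=camera("top"); cv2.imwrite("pics/t5raw.png",c["color"])
u0,v0,s=280,165,5.5
im=cv2.resize(c["color"][v0:v0+85,u0:u0+140],None,fx=s,fy=s,interpolation=cv2.INTER_CUBIC)
t=np.radians(12)
for k in S:
    y,z=ST[k];h=int(k)/2000
    q=[px(c,setter(S[k],[x,y+.085*np.sin(t)+e*np.cos(t),z+.085*np.cos(t)-e*np.sin(t)])) for x,e in((-.05,-h),(.05,-h),(.05,h),(-.05,h))]
    cv2.polylines(im,[((np.array(q)-[u0,v0]+.5)*s).astype(np.int32).reshape(-1,1,2)],True,(0,0,255),1)
cs=camera("side"); b=cv2.resize(cs["color"][125:210,220:360],None,fx=s,fy=s,interpolation=cv2.INTER_CUBIC)
f=.62
cv2.imwrite("pics/fin.png",cv2.resize(np.vstack([im,b]),None,fx=f,fy=f,interpolation=cv2.INTER_AREA))
E
```

```text
time: 23.0
ee_pos: [0.5783, -0.1029, 0.0834]
eef_rot: [-0.679, 0.726, -0.072, -0.077]
ft_force: [-0.2, -0.4, 0.6]
width: 0.0266
time: 23.42
ee_pos: [0.5784, -0.1025, 0.0836]
eef_rot: [-0.68, 0.726, -0.072, -0.077]
ft_force: [-0.8, 0.7, 0.6]
width: 0.0301
time: 23.83
ee_pos: [0.5794, -0.0715, 0.2302]
eef_rot: [-0.68, 0.726, -0.071, -0.078]
ft_force: [1.3, 0.0, -0.4]
width: 0.0305
time: 24.25
ee_pos: [0.5102, 0.1119, 0.2293]
eef_rot: [-0.681, 0.724, -0.071, -0.076]
ft_force: [0.8, 0.8, -0.4]
width: 0.0305
time: 24.67
ee_pos: [0.5213, 0.2883, 0.2268]
eef_rot: [-0.683, 0.723, -0.07, -0.076]
ft_force: [-0.0, 0.8, -0.3]
width: 0.0305
```

View pics/fin.png

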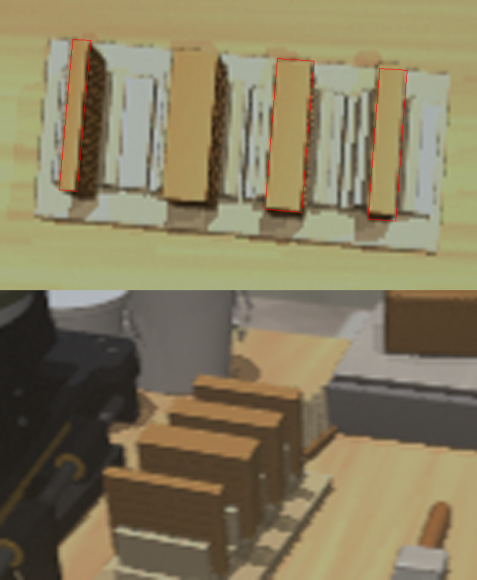

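The predicted seated outlines coincide with all three tops to within about 1 px. The tops are level with tile_30 and parallel to it, and the gripper is clear.

```bash
python3 - <<'E'
from bench import r,close_job
s=r.read_state(); print(s["time"],abs(s["joint_vel"]).max()); print(close_job())
E
```

```text
24.7667 0.04596080329498917
the job is handed in; nothing more can be done
None
```

I loaded tiles 18, 24 and 12, in that order, into their own setters and handed the job in at 24.8 s of the 72 s allowed. The hand-in gives no verdict, so I only have my own checks to go on.

- **Right tile, right slot:** the grip widths read 18.0, 23.8 and 12.0 mm. In the top view the setters, left to right, matched 12, (30), 24 and 18.
- **Seating:** I tilted each tile 12° and lowered it until the cheeks took its weight, within about 1 mm of the stop height worked out for it. I then opened the gripper slowly.
- **Final pictures:** the outlines predicted for seated tiles matched all three tops to about 1 px, roughly 2 to 2.5 mm. The tops look level with tile_30 and parallel to it, and the gripper is clear of everything.
- **Not measured:** I judged the final lean and foot positions only from those pictures. I did not re-measure the bystanders or tile_30; no picture or force reading suggested that any had been touched.
- **Errors:** one early set of moves was refused for missing fields before anything moved. No check disagreed.

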